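# Find and press home the lifted edging on a revolving sample tray

### The job

The revolving sample tray drags at one place in its turn: somewhere on its rim a short length of the edging has sprung up and rubs on the felt of the hold-down bracket. Turn the tray anticlockwise (seen from above) by its knob, feel where it drags, and press that length of edging fully home with the closed gripper, gently, without forcing anything. Then bring the tray on round anticlockwise until its knob is back at the front of the stand after one turn in all, leave go, and leave the dish on the tray and the things around the stand as they are.

Things in the scene. Friction and masses are not known exactly. Their poses are not given: they have to be found in the camera images.
- stand: Fixed steel base of the revolving tray, a 224 mm disc. Origin at table height on the tray's turning axis, z up. Its -x axis points to the front of the stand (small blank white card). On its -y side stands the steel hold-down bracket, 30 mm wide along the rim: an upright 156 mm out from the axis, with an arm reaching inward over the rim to 121 mm from the axis; its top is 91 mm above the table.
- tray: White round tray, 267 mm across, floor 36 mm above the table. Origin at table height on its vertical turning axis, z up; x and y turn with it and the knob stands on its -x axis.
- rim: The tray's upright rim, fixed to it. Origin and axes as those of the tray. On it sits grey round-topped push-on edging, 8 mm wide, centre line 132 mm from the axis, top 60 mm above the table where it is home. One length of the edging has sprung up, at a different place on the rim each time, hardly to be seen; it is never within 0.5 rad of the knob.
- turn (a joint): Tray angle, rad, growing anticlockwise from above and counting past a full turn. 0: knob at the front; 0.2 to 1.1 at the start; pi/2: knob beside the bracket; 6.283: at the front again after one anticlockwise turn. Drag at the knob is about 1 N and the tray rests where left; as the lifted edging passes under the felt it rises to 5 to 9 N over some 0.25 rad, centred on its middle under the felt.
- knob_grip (a point): Grip point of the tray's upright black finger knob, 17 mm diameter, 50 mm tall, which spins freely on its own pin: on its axis, 68 mm above the table and 85 mm from the tray's axis; the knob's top is 86 mm above the table. A gripper can hold it at one heading all round the circle.
- edging (a joint): How far the middle of the sprung-up length of edging stands above its home height, m: about 0.003 at the start, 0 fully home, flush with the rest. The length is about 40 mm along the rim, level over the middle 14 mm and sloping off to both ends. A downward push of some 10 to 13 N slides it down and it stays down; the rim then stops it.
- felt: Grey felt pad, 12 mm wide along the rim, on a sprung plunger under the bracket's arm, on the stand's -y side right over the edging's centre line (132 mm from the axis). Origin at the middle of its lower face, 61 mm above the table, 1 mm clear of edging that is home. It gives upward by up to 6 mm, at 2 N per mm after 3 N.
- dish_mid (a point): Middle of the small white dish with a bread roll (60 mm diameter, 24 mm tall) that stands at about the centre of the tray and turns with it; leave it there. The point is 12 mm above its foot.
- tumbler: Glass tumbler, 68 mm diameter, 95 mm tall, bystander. Origin under its centre.
- sugar: Glass sugar jar with steel lid, 72 mm diameter, 110 mm tall, bystander. Origin under its centre.
- shaker: Steel salt shaker, 40 mm diameter, 75 mm tall, bystander. Origin under its centre.
- mug: White mug, 80 mm diameter, 85 mm tall, bystander. Origin under its centre.
- spoon: Steel spoon lying on the counter, bystander. Origin under its middle.

How it is judged:
On the way, in this order (a step that is already met when the one before it is completed fails the run):
1. the tray is turned until the lifted edging rubs on the felt (more than 1.5 N between them for 0.15 s) (contact force between felt and rim above 1.5 N), for 0.15 s.
2. the lifted edging is pressed home (less than 0.8 mm proud) (value of joint edging below 0.0008 m), for 0.2 s.
At the end, for the whole second after the job is handed in: The edging is home (less than 0.8 mm proud) and does not touch the felt, and the tray rests with its knob at the front of the stand after one anticlockwise turn in all (joint turn at 6.28 within 0.22 rad) (value of joint edging below 0.0008 m and value of joint turn between 6.0632 and 6.5032 rad and velocity of joint turn between -0.05 and 0.05 rad/s and contact force between felt and rim below 0.3 N).
It fails at once if the gripper or arm presses on the rim, its edging or the felt with more than 40 N (contact force between any of the fingers, the arm and rim above 40 N or contact force between any of the fingers, the arm and felt above 40 N).
It fails at once if the dish is pushed more than 30 mm off the middle of the tray, or tipped (horizontal distance between dish_mid and tray above 0.03 m or angle between dish_mid's own z axis and vertical above 0.35 rad).
It fails at once if a thing around the stand is moved more than 25 mm (distance of any of tumbler, sugar, shaker, mug, spoon from where it was at the start of the episode above 0.025 m).
It also fails if it takes over 72 s, if anything falls off the work surface, if the arm or the gripper's body presses on something with over 40 N, if the wrist force passes 120 N, or if a joint passes its speed limit or range.

### The arm

A 7-joint arm with a two-finger parallel gripper is mounted at the origin on the work surface. World frame = base frame: x ahead of the robot, y to its left, z up, the work surface at z = 0. Lengths are in m, angles in rad, forces in N, time in s.
With the tool pointing down it reaches from about 0.425 to 1.025 m from the base axis. Payload 9.4 kg.
Tool frame: the origin (TCP) lies between the finger pads; the fingertips stand 8 mm ahead of it and the grasp point (between the pads) lies 11 mm behind it; x points along the fingers, y is the direction in which the jaws open and shut, and the axes are right-handed (so a half turn about x gives the same grasp; the last joint's range is limited). The gripper opens to 85 mm and grips with 20 to 120 N. Pads are 22 mm wide; open, the fingers measure 114 mm over their backs; the gripper's body (76 mm by 85 mm) begins 54 mm behind the grasp point. The pads swing forward as they close: fully open they stand 13 mm farther back than shut.
Start: joints at [-1.343, 0.599, -0.003, 1.599, 0.002, 0.943, -0.08], TCP at [0.218, 0.692, 0.206] pointing down, gripper open.
Joint ranges: [-2.57, 2.57], [-0.35, 1.97], [-1.29, 1.29], [0.11, 2.56], [-1.05, 4.19], [0.11, 1.86], [-2.63, 2.63]. Speed limits (rad/s): [2.22, 2.22, 3.01, 3.01, 3.14, 3.14, 3.14].

### API

Orientations are given as a unit quaternion [w, x, y, z].
In Python, from bench import env gives the robot as it stands.
- The arm moves only by the shell command python3 -m creep 'ROWS'. ROWS is JSON, a list of rows, each an object of numbers: "jaw": the opening, from 0 (shut) to 1 (fully open); "tx", "ty", "tz": the shift along the tool's x, y, z in cm; "turn": the turn about the tool's x in rad. A call has 1 to 8 rows; each row shifts and turns the pose as measured when the row begins, along the tool's axes as they then stand; what a row does not reach is not made up. A row lasts 1/8 s, in which the tool goes at most 62.5 mm and 10.7 degrees, less where a joint would pass 70% of its speed; a pose out of reach is approached as far as the arm can. A call with a gripper value outside its range is refused whole. The fingers move at their own pace and stop on an object; the grip force is fixed at half the most. Time passes only in rows, so rows that do not move let the fingers close. It gives the time, the measured TCP pose, the force and the opening at its end, in the units of the state.
- env.observe(): the state, without advancing time (a new reading comes with each control period).
- env.camera(name): name is "side" or "top" or "wrist"; returns the picture (480x640x3 uint8, blue, green, red); there is no depth.
- env.camera_model(name): a dict with "fovy" (degrees; the focal length in pixels is half the picture's height over the tangent of half this angle, whatever the lens; pixels are square), "cx", "cy" (the principal point, pixels), "k1" (the pictures are not rectified: a ray, as slopes to the right and down, at radius r is drawn at 1 + k1 r^2 times it, then the intrinsics apply), "extrinsics" (4x4, takes a point from camera to world coordinates). Camera axes: x right, y down, z forward; pixel columns grow to the right and rows downward; lengths in m; the calibration is good to about 2 mm. A picture is of the moment at which its call begins: read the wrist's pose just before it. camera_model takes no time and is no camera call; for the wrist camera it gives the pose at the moment of the call.
- env.job_done(): hands the job in, once; it reports no verdict.
The state is a dict: "clock": time; "qpos": joint angles; "joint_velocities": joint speeds; "tau": joint torques, N m; "eef_pos": TCP position; "tcp_rot": TCP orientation; "wrist_force": force on the tool from outside, world axes, zero at the start; "torque": the same for the moment, N m; "finger_gap": finger opening in m.
Only numpy, scipy, OpenCV 4.12 (cv2) and the standard library are available. Lean on these libraries where they do the work, as an engineer would, in place of code of your own. Each camera call takes 0.05 s, during which the arm holds its last target.

## Working session

There is one attempt and no reset: what is moved stays moved. The work goes in short steps, Python scripts to look and compute and a shell command to move; the robot and the scene stay as the last step left them, time stands still between calls to the robot, and variables do not carry over. Pictures are saved under pics/ and viewed, and the job is handed in when it is done.

```bash
ls; mkdir -p pics
python3 - <<'E'
from bench import env
import cv2, json
s=env.observe(); print(s)
for n in ("side","top"):
    im=env.camera(n); cv2.imwrite(f"pics/{n}0.png",im); print(n,env.camera_model(n))
E
```

```text
pics
{'clock': 0.0, 'qpos': array([-1.3426853 ,  0.60012248, -0.00251447,  1.60016651,  0.00182256,
        0.94289123, -0.07979664]), 'joint_velocities': array([ 0.00062072,  0.00065749,  0.00162475,  0.00182278, -0.00106057,
       -0.0007132 , -0.00101819]), 'tau': array([ 1.89166698e-03, -7.76438642e+01,  1.56582445e+00, -2.58004618e+01,
        1.24551187e-02,  9.09342372e-03,  2.70063668e-05]), 'eef_pos': array([0.21746755, 0.69106138, 0.20510624]), 'tcp_rot': array([ 0.69889117,  0.10677186,  0.69893495, -0.10789266]), 'wrist_force': array([-0.40429709, -0.48980383, -1.24710363]), 'torque': array([-0.01894956,  0.01520153, -0.04885402]), 'finger_gap': 0.08536251167121224}
side {'fovy': 46.27568472991406, 'cx': 318.24267190332205, 'cy': 241.28737035523568, 'k1': 0.05343599061220766, 'extrinsics': array([[ 0.93574673, -0.18338702,  0.30124286,  0.16460323],
       [-0.35266219, -0.47995805,  0.80328678, -0.81213736],
       [-0.00272843, -0.85790994, -0.51379284,  0.60109507],
       [ 0.        ,  0.        ,  0.        ,  1.        ]])}
top {'fovy': 43.9506505913175, 'cx': 318.81688896612565, 'cy': 244.62585616767285, 'k1': -0.14038259680922371, 'extrinsics': array([[ 0.00705239, -0.99259424,  0.12127217,  0.27910986],
       [-0.99988454, -0.00863207, -0.01250543,  0.04605952],
       [ 0.01345965, -0.12116997, -0.99254052,  1.54337761],
       [ 0.        ,  0.        ,  0.        ,  1.        ]])}
```

View pics/side0.png

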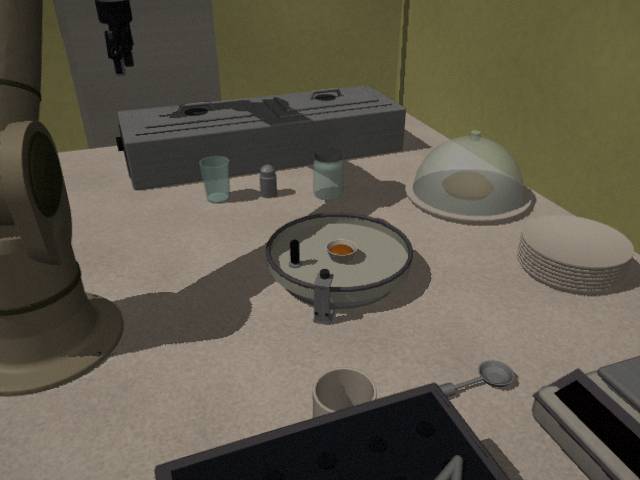

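View pics/top0.png

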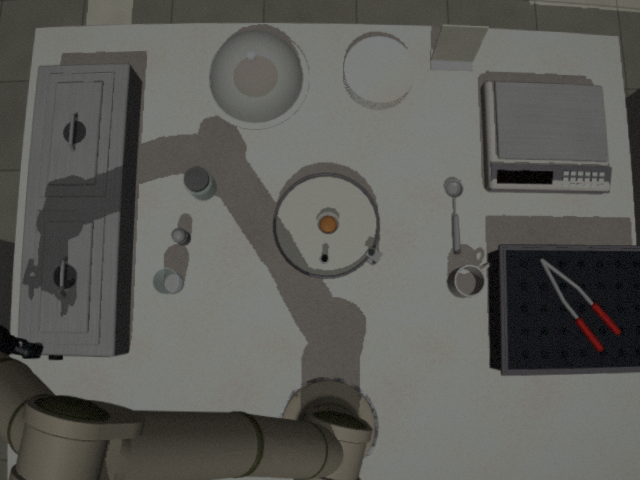

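```bash
cat > h.py <<'E'
from bench import env
import cv2, numpy as np
def ray(n,px,m=None):
    m=m or env.camera_model(n); f=240/np.tan(np.radians(m['fovy']/2))
    px=np.atleast_2d(np.asarray(px,float)); K=np.array([[f,0,m['cx']],[0,f,m['cy']],[0,0,1.]])
    q=cv2.undistortPoints(px[:,None,:],K,np.array([m['k1'],0,0,0.]))[:,0]
    E=m['extrinsics']; return E[:3,3],np.c_[q,np.ones(len(q))]@E[:3,:3].T
def onz(n,px,z,m=None):
    o,d=ray(n,px,m); return (o+d*((z-o[2])/d[:,2])[:,None])[:,:2]
def proj(n,P,m=None):
    m=m or env.camera_model(n); f=240/np.tan(np.radians(m['fovy']/2)); E=np.linalg.inv(m['extrinsics'])
    K=np.array([[f,0,m['cx']],[0,f,m['cy']],[0,0,1.]])
    return cv2.projectPoints(np.atleast_2d(np.asarray(P,float)),cv2.Rodrigues(E[:3,:3])[0],E[:3,3],K,np.array([m['k1'],0,0,0.]))[0][:,0]
def circ(p):
    A=np.c_[2*p,np.ones(len(p))]; s=np.linalg.lstsq(A,(p**2).sum(1),rcond=None)[0]; return s[:2],np.sqrt(s[2]+s[:2]@s[:2])
E
python3 - <<'E'
from h import *
for n,(x,y,w,h) in {"top":(260,160,135,135),"side":(250,200,180,140)}.items():
    im=cv2.imread(f"pics/{n}0.png")[y:y+h,x:x+w]
    cv2.imwrite(f"pics/{n}0c.png",cv2.resize(im,None,fx=4.4,fy=4.4,interpolation=cv2.INTER_CUBIC)[:600,:800])
E
```

```text
(no output)
```

View pics/top0c.png

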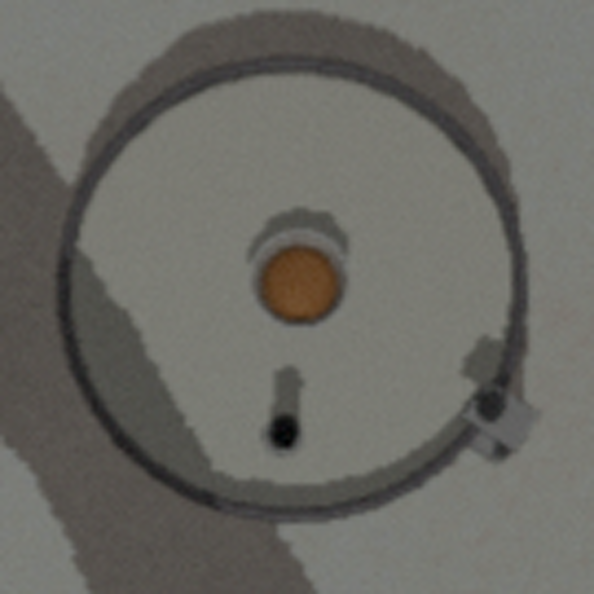

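View pics/side0c.png

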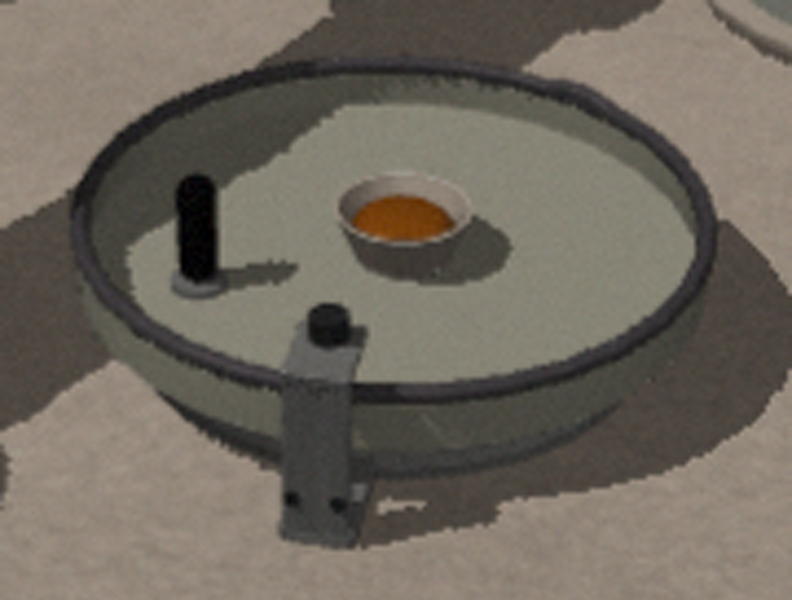

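Run:
```python
from h import *
im=cv2.GaussianBlur(cv2.cvtColor(cv2.imread("pics/top0.png"),cv2.COLOR_BGR2GRAY),(3,3),0).astype(np.float32)
c0=np.array([260+293/4.4,160+289/4.4])
pts=[]
for a in np.arange(0,2*np.pi,.05):
    r=np.arange(46,57,.2); x=c0[0]+r*np.cos(a); y=c0[1]+r*np.sin(a)
    v=cv2.remap(im,x[None].astype(np.float32),y[None].astype(np.float32),1)[0]
    i=np.argmin(v); pts.append((x[i],y[i]))
p=onz("top",pts,.06)
c,r=circ(p)
for _ in range(5):
    e=abs(np.linalg.norm(p-c,axis=1)-r); k=e<max(.003,np.median(e)*1.5); c,r=circ(p[k])
print("centre",c,"r",r,k.sum(),len(k),np.sqrt((e[k]**2).mean()))
C=lambda u,v:(260+u/4.4,160+v/4.4)
knob=onz("top",C(285,430),.086)[0]; pl=onz("top",C(490,405),.095)[0]
d=knob-c; print("knob",knob,np.linalg.norm(d),np.arctan2(d[1],d[0]))
b=pl-c; print("plunger",pl,np.linalg.norm(b),np.arctan2(b[1],b[0]))
# side
S=lambda u,v:(250+u/4.4,200+v/4.4)
print("side knob",onz("side",S(197,180),.086),"plunger", onz("side",S(330,310),.097))
dm=onz("top",C(300,285),.04); print("dish",dm)
for nm,px,z in [("tumbler",(166,278),.0),("sugar",(200,178),.11),("shaker",(182,236),.07),("mug",(467,280),.085)]: print(nm,onz("top",px,z))
```

```text
centre [0.51213198 0.01004684] r 0.13116582687213346 126 126 0.0008235427898154225
knob [0.42480146 0.01279992] 0.08737390520988313 3.110078287088574
plunger [ 0.43884641 -0.10135379] 0.13334494773901776 -2.152674346278851
side knob [[0.42788953 0.00938853]] plunger [[ 0.43812953 -0.11326303]]
dish [[0.51416976 0.00352032]]
tumbler [[0.37634849 0.42537922]]
sugar [[0.61772417 0.32311025]]
shaker [[0.47796831 0.37128675]]
mug [[ 0.37197613 -0.34106896]]
```

```bash
cat >> h.py <<'E'
from scipy.spatial.transform import Rotation as R
def rot(s=None):
    s=s or env.observe(); return R.from_quat(np.roll(s['tcp_rot'],-1)).as_matrix()
def to(x,y,z):
    s=env.observe(); M=rot(s); d=np.array([x,y,z])-s['eef_pos']; print("t",round(s['clock'],2),"pos",s['eef_pos'].round(4),"shift cm tool",(M.T@d*100).round(2),"F",s['wrist_force'].round(1),"gap",round(s['finger_gap'],4))
C=np.array([.5121,.0100])
E
python3 - <<'E'
from h import *
print(rot().round(3)); to(.47,.3,.2); to(.4265,.0115,.2)
p1=[(324.9,258)];o1,d1=ray("top",(260+490/4.4,160+400/4.4));o2,d2=ray("side",(250+330/4.4,200+312/4.4))
d1=d1[0];d2=d2[0]
t=np.linalg.lstsq(np.c_[d1,-d2],o2-o1,rcond=None)[0];print("plunger tri",o1+d1*t[0],o2+d2*t[1])
o1,d1=ray("top",(260+285/4.4,160+430/4.4));o2,d2=ray("side",(250+197/4.4,200+182/4.4))
d1=d1[0];d2=d2[0]
t=np.linalg.lstsq(np.c_[d1,-d2],o2-o1,rcond=None)[0];print("knob tri",o1+d1*t[0],o2+d2*t[1])
E
```

```text
[[-0.     0.3    0.954]
 [-0.001  0.954 -0.3  ]
 [-1.    -0.001  0.   ]]
t 0.1 pos [0.2175 0.6912 0.2052] shift cm tool [  0.57 -29.74  35.83] F [-0.2  0.5  0.3] gap 0.0855
t 0.1 pos [0.2175 0.6912 0.2052] shift cm tool [  0.61 -58.56  40.33] F [-0.2  0.5  0.3] gap 0.0855
plunger tri [ 0.44243535 -0.10207188  0.08803865] [ 0.44250493 -0.10209199  0.08804851]
knob tri [0.42508659 0.01273482 0.08314776] [0.42864793 0.01183017 0.08352443]
```

```bash
python3 -m creep '[{"jaw":0.5,"tx":0,"ty":-3.7,"tz":4.4},{"jaw":0.5,"ty":-3.7,"tz":4.4},{"jaw":0.5,"ty":-3.7,"tz":4.4},{"jaw":0.5,"ty":-3.7,"tz":4.4},{"jaw":0.5,"ty":-3.7,"tz":4.4},{"jaw":0.5,"ty":-3.7,"tz":4.4},{"jaw":0.5,"ty":-3.7,"tz":4.4},{"jaw":0.5,"ty":-3.7,"tz":4.4}]'; python3 -c "
from h import *
to(.4265,.0115,.2);print(rot().round(3))"
```

```text
t 0.1 pos [0.2175 0.6912 0.2052] shift cm tool [  0.61 -58.56  40.33] F [-0.2  0.5  0.3] gap 0.0855
[[-0.     0.3    0.954]
 [-0.001  0.954 -0.3  ]
 [-1.    -0.001  0.   ]]invalid input at $[0]: expected keys jaw, tx, ty, tz, turn
```

All keys are required.

```bash
python3 -m creep '[{"jaw":0.5,"tx":0,"ty":-3.7,"tz":4.4,"turn":0},{"jaw":0.5,"tx":0,"ty":-3.7,"tz":4.4,"turn":0},{"jaw":0.5,"tx":0,"ty":-3.7,"tz":4.4,"turn":0},{"jaw":0.5,"tx":0,"ty":-3.7,"tz":4.4,"turn":0},{"jaw":0.5,"tx":0,"ty":-3.7,"tz":4.4,"turn":0},{"jaw":0.5,"tx":0,"ty":-3.7,"tz":4.4,"turn":0},{"jaw":0.5,"tx":0,"ty":-3.7,"tz":4.4,"turn":0},{"jaw":0.5,"tx":0,"ty":-3.7,"tz":4.4,"turn":0}]'; python3 -c "
from h import *
to(.4265,.0115,.2);print(rot().round(3))"
```

```text
clock: 1.1
eef_pos: [0.468, 0.2957, 0.2021]
tcp_rot: [0.698, 0.103, 0.7, -0.105]
wrist_force: [0.6, 0.1, 0.3]
finger_gap: 0.0429
t 1.1 pos [0.468  0.2957 0.2021] shift cm tool [  0.31 -28.39   4.31] F [0.6 0.1 0.3] gap 0.0429
[[-0.003  0.291  0.957]
 [-0.003  0.957 -0.291]
 [-1.    -0.004 -0.002]]
```

```bash
python3 -m creep '[{"jaw":0.5,"tx":0,"ty":-4.6,"tz":0.7,"turn":0},{"jaw":0.5,"tx":0,"ty":-4.6,"tz":0.7,"turn":0},{"jaw":0.5,"tx":0,"ty":-4.6,"tz":0.7,"turn":0},{"jaw":0.5,"tx":0,"ty":-4.6,"tz":0.7,"turn":0},{"jaw":0.5,"tx":0,"ty":-4.6,"tz":0.7,"turn":0},{"jaw":0.5,"tx":2,"ty":-4.6,"tz":0.7,"turn":0},{"jaw":0.5,"tx":4,"ty":-0.5,"tz":0,"turn":0},{"jaw":0.5,"tx":0,"ty":0,"tz":0,"turn":0}]'; python3 -c "
from h import *
cv2.imwrite('pics/w1.png',env.camera('wrist'))
to(.4265,.0115,.06);print(rot().round(3))"
```

```text
clock: 2.1
eef_pos: [0.4254, 0.0002, 0.142]
tcp_rot: [0.699, 0.106, 0.699, -0.11]
wrist_force: [-0.0, -1.0, 0.7]
finger_gap: 0.0426
t 2.15 pos [0.4263 0.0005 0.1432] shift cm tool [ 8.31  1.09 -0.33] F [0.3 0.2 0.9] gap 0.0427
[[ 0.001  0.301  0.954]
 [-0.005  0.954 -0.301]
 [-1.    -0.004  0.002]]
```

View pics/w1.png

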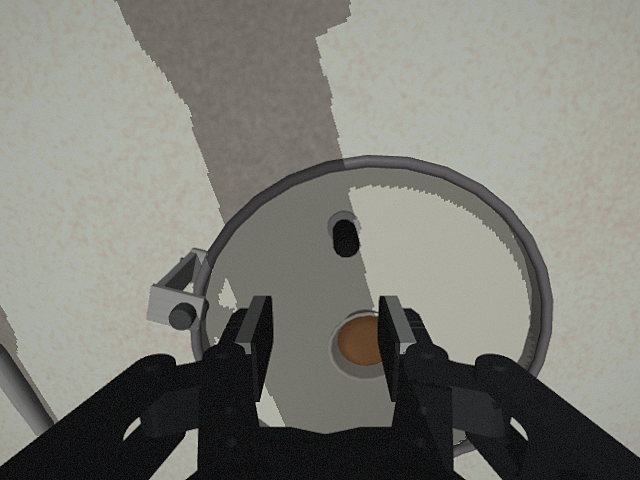

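```bash
python3 -c "
from h import *
m=env.camera_model('wrist')
print(m['extrinsics'].round(3))
print('knob top',onz('wrist',(346,245),.086), 'base',onz('wrist',(343,222),.037))
pts=[(375,159),(275,187),(215,240),(500,215),(540,270),(545,330)]
print(circ(onz('wrist',pts,.06)))
print('plunger',onz('wrist',(182,316),.09))
"
```

```text
[[ 0.302  0.911  0.282  0.354]
 [ 0.953 -0.287 -0.093  0.023]
 [-0.004  0.297 -0.955  0.311]
 [ 0.     0.     0.     1.   ]]
knob top [[0.42690417 0.01302152]] base [[0.42514403 0.01372075]]
(array([0.51385782, 0.00427383]), np.float64(0.13344919110859096))
plunger [[ 0.43996933 -0.10128576]]
```

```bash
sed -i 's/^C=.*/C=np.array([.513,.0065]);FRONT=2.556/' h.py; python3 -m creep '[{"jaw":0.5,"tx":0,"ty":1.15,"tz":-0.35,"turn":0},{"jaw":0.5,"tx":3,"ty":0,"tz":0,"turn":0},{"jaw":0.5,"tx":3,"ty":0,"tz":0,"turn":0},{"jaw":0.5,"tx":2,"ty":0,"tz":0,"turn":0},{"jaw":0.5,"tx":0,"ty":0,"tz":0,"turn":0}]'; python3 -c "
from h import *
to(.4265,.0125,.06)"
```

```text
clock: 2.78
eef_pos: [0.4327, 0.0208, 0.0668]
tcp_rot: [0.704, 0.105, 0.695, -0.104]
wrist_force: [-1.0, 0.2, -0.1]
finger_gap: 0.0426
t 2.77 pos [0.4327 0.0208 0.0668] shift cm tool [ 0.67 -0.98 -0.36] F [-1.   0.2 -0.1] gap 0.0426
```

```bash
python3 -m creep '[{"jaw":0.5,"tx":0.6,"ty":-1,"tz":-0.35,"turn":0},{"jaw":0,"tx":0,"ty":0,"tz":0,"turn":0},{"jaw":0,"tx":0,"ty":0,"tz":0,"turn":0},{"jaw":0,"tx":0,"ty":0,"tz":0,"turn":0},{"jaw":0,"tx":0,"ty":0,"tz":0,"turn":0}]'; python3 -c "
from h import *
to(.4265,.0125,.06);print(rot().round(3))
cv2.imwrite('pics/s2.png',env.camera('side'))"
```

```text
clock: 3.4
eef_pos: [0.428, 0.013, 0.0635]
tcp_rot: [0.705, 0.105, 0.693, -0.103]
wrist_force: [0.3, -0.2, -0.6]
finger_gap: 0.0001
t 3.4 pos [0.428  0.013  0.0635] shift cm tool [ 0.35 -0.1  -0.13] F [ 0.3 -0.2 -0.6] gap 0.0001
[[ 0.017  0.292  0.956]
 [ 0.     0.956 -0.292]
 [-1.     0.006  0.017]]
```

View pics/s2.png

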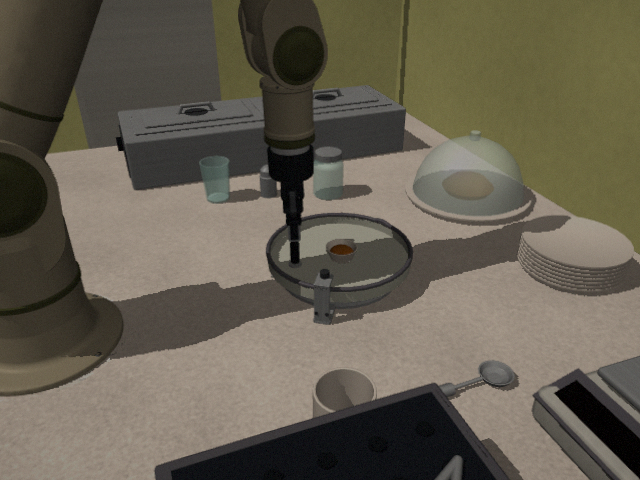

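```bash
python3 -c "
from h import *
im=cv2.imread('pics/s2.png')[180:290,230:380]
a=cv2.resize(im,None,fx=5,fy=5,interpolation=cv2.INTER_CUBIC)
a=cv2.convertScaleAbs(a,alpha=2,beta=10)
cv2.imwrite('pics/s2c.png',a)
print(proj('side',[[.428,.013,.0555],[.428,.013,.0635]]))
cv2.imwrite('pics/w2.png',env.camera('wrist'))"
```

```text
[[294.60191317 254.32723224]
 [294.49477092 250.59412724]]
```

View pics/s2c.png

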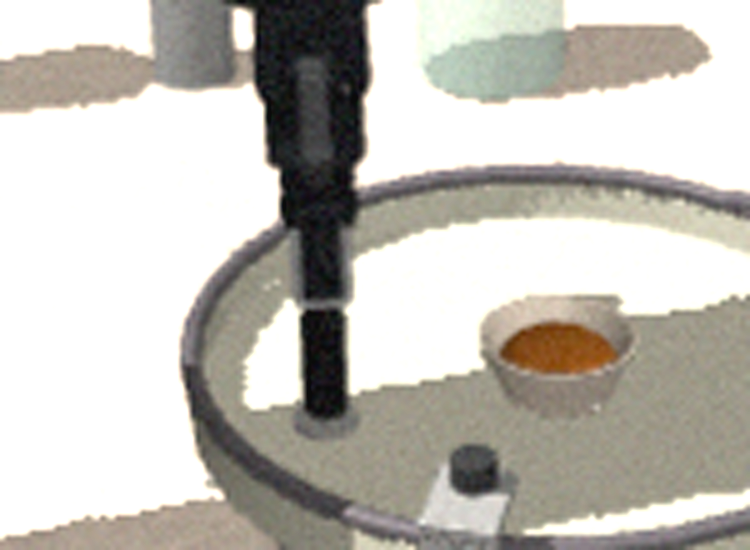

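View pics/w2.png

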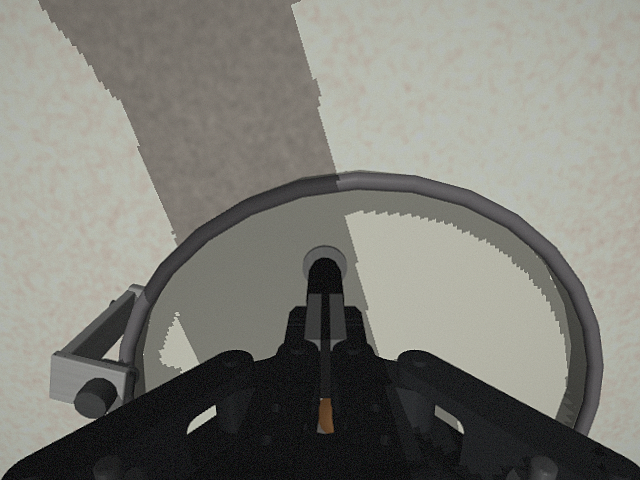

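```bash
python3 -c "
from h import *
s=env.observe();M=rot(s);p=s['eef_pos']
print(s['clock'],p,s['qpos'])
for d in (-.011,0,.008): print(d,proj('wrist',p+M[:,0]*d),proj('side',p+M[:,0]*d))
print('wrist cam',env.camera_model('wrist')['extrinsics'].round(3))
print('knob in wrist', proj('wrist',[[.4265,.0125,.086],[.4265,.0125,.04]]))
"
```

```text
3.5 [0.42794707 0.01306368 0.06345925] [-0.17778722  0.51617938  0.01759608  2.40048409 -0.03058592  0.20792786
  1.14175676]
-0.011 [[326.20409355 298.59632443]] [[294.20792744 245.44111135]]
0 [[326.12286145 288.46335869]] [[294.4564319  250.60139474]]
0.008 [[326.06934236 281.7904017 ]] [[294.63528946 254.31825356]]
wrist cam [[ 0.293  0.908  0.299  0.353]
 [ 0.956 -0.28  -0.086  0.035]
 [ 0.006  0.311 -0.95   0.231]
 [ 0.     0.     0.     1.   ]]
knob in wrist [[324.29614725 308.83022463]
 [323.92332454 267.49603796]]
```

```bash
cat >> h.py <<'E'
def tri(*views):
    A=np.zeros((3,3));b=np.zeros(3)
    for n,px in views:
        o,d=ray(n,px);d=d[0]/np.linalg.norm(d[0]);P=np.eye(3)-np.outer(d,d);A+=P;b+=P@o
    x=np.linalg.solve(A,b); print([ (proj(n,x)[0]-px).round(1) for n,px in views]); return x
E
python3 -c "
from h import *
print(tri(('side',(295,240.6)),('wrist',(326,293))))
im=env.camera('wrist')[230:360,240:410]; cv2.imwrite('pics/w2c.png',cv2.convertScaleAbs(cv2.resize(im,None,fx=4.5,fy=4.5,interpolation=cv2.INTER_CUBIC),alpha=2.5,beta=20))
im=env.camera('top')[190:300,260:400]; cv2.imwrite('pics/t2c.png',cv2.convertScaleAbs(cv2.resize(im,None,fx=5,fy=5,interpolation=cv2.INTER_CUBIC),alpha=1.8,beta=10))
"
```

```text
[array([-1.9,  1.2]), array([2.3, 9.3])]
[0.42621279 0.01441065 0.08173762]
```

View pics/w2c.png

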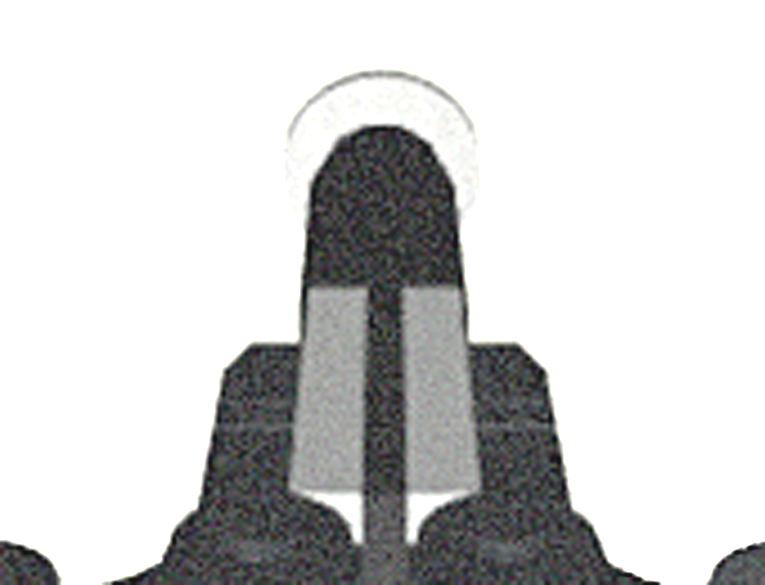

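View pics/t2c.png

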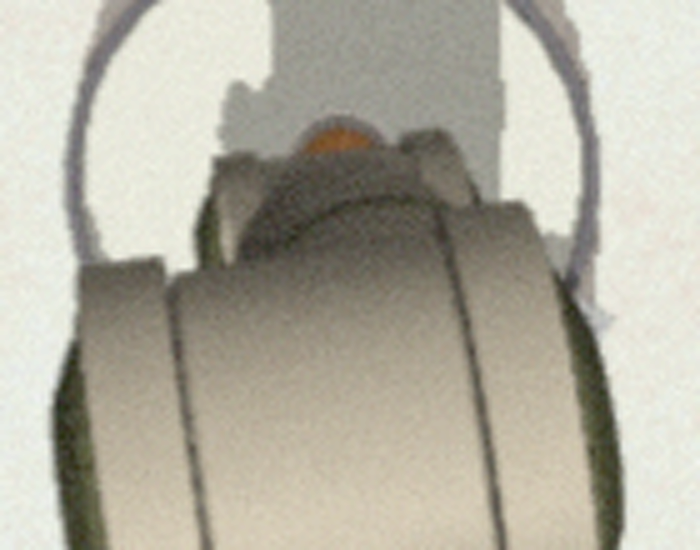

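```bash
python3 -c "
from h import *
print(proj('side',[[.2175,.691,.197],[.2175,.691,.205],[.2175,.691,.216]]))
print(proj('top',[[.2175,.691,.197]]))
im=cv2.imread('pics/side0.png')[0:110,60:180]; cv2.imwrite('pics/s0g.png',cv2.convertScaleAbs(cv2.resize(im,None,fx=5,fy=5,interpolation=cv2.INTER_CUBIC),alpha=2.,beta=20))
"
```

```text
[[128.19296806  88.90399731]
 [127.59961789  85.70657003]
 [126.77672469  81.27697055]]
[[ 31.8071338  339.25151469]]
```

View pics/s0g.png

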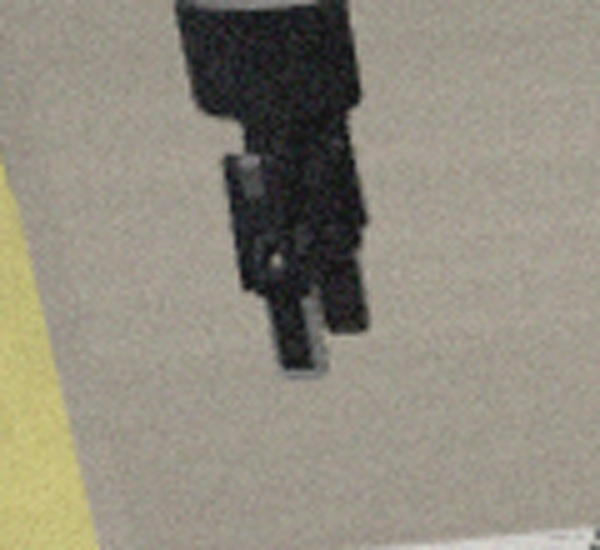

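```bash
python3 -m creep '[{"jaw":0.45,"tx":0,"ty":0,"tz":0,"turn":0},{"jaw":0.45,"tx":0,"ty":0,"tz":0,"turn":0},{"jaw":0.45,"tx":1,"ty":0,"tz":0,"turn":0},{"jaw":0.45,"tx":0.6,"ty":0,"tz":0,"turn":0}]'; python3 -c "
from h import *
s=env.observe();print(s['qpos'].round(3),s['wrist_force'].round(1))
p=s['eef_pos'];M=rot(s)
for d in (-.03,-.018,-.011,.008): print(d,proj('wrist',p+M[:,0]*d-.011*M[:,2]))
to(.4265,.0125,.03)
im=env.camera('wrist')[200:400,200:450]; cv2.imwrite('pics/w3c.png',cv2.convertScaleAbs(cv2.resize(im,None,fx=3,fy=3,interpolation=cv2.INTER_CUBIC),alpha=2.5,beta=20))
"
```

```text
clock: 4.1
eef_pos: [0.4284, 0.0132, 0.0465]
tcp_rot: [0.705, 0.105, 0.693, -0.103]
wrist_force: [0.3, 0.5, -0.2]
finger_gap: 0.0383
[-0.175  0.554  0.014  2.41  -0.03   0.159  1.141] [ 0.3  0.5 -0.2]
-0.03 [[326.43301543 294.15751323]]
-0.018 [[326.3162024  282.02004415]]
-0.011 [[326.25528996 275.69422552]]
0.008 [[326.11168527 260.78963201]]
t 4.1 pos [0.4284 0.0132 0.0465] shift cm tool [ 1.65 -0.13 -0.19] F [ 0.3  0.5 -0.2] gap 0.0383
```

View pics/w3c.png

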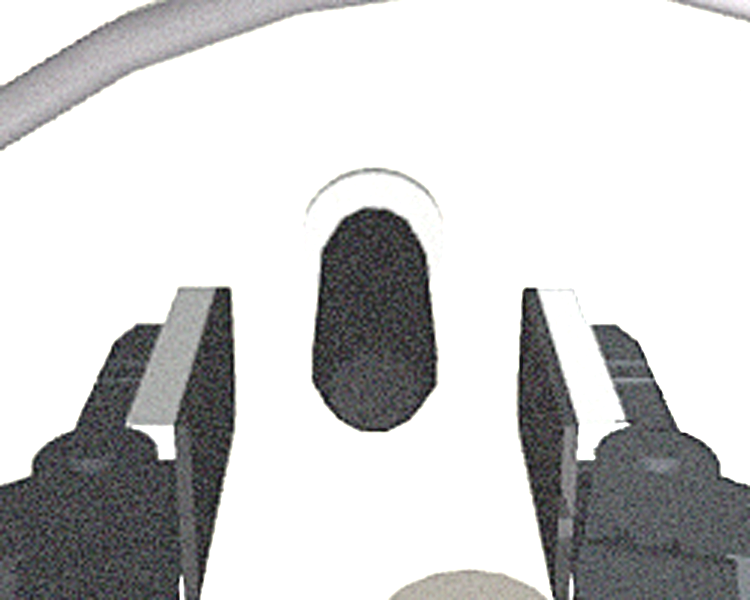

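```bash
python3 -m creep '[{"jaw":0.45,"tx":0.7,"ty":-0.1,"tz":-0.1,"turn":0},{"jaw":0,"tx":0,"ty":0,"tz":0,"turn":0},{"jaw":0,"tx":0,"ty":0,"tz":0,"turn":0},{"jaw":0,"tx":0,"ty":0,"tz":0,"turn":0}]'; python3 -c "
from h import *
s=env.observe();print(s['qpos'].round(3),s['wrist_force'].round(1))
to(.4265,.0125,.03)
im=env.camera('side')[180:290,230:380]; cv2.imwrite('pics/s3c.png',cv2.convertScaleAbs(cv2.resize(im,None,fx=5,fy=5,interpolation=cv2.INTER_CUBIC),alpha=2.,beta=10))
"
```

```text
clock: 4.65
eef_pos: [0.427, 0.0124, 0.0384]
tcp_rot: [0.705, 0.105, 0.694, -0.103]
wrist_force: [0.6, 0.5, -2.7]
finger_gap: 0.0144
[-0.172  0.573  0.012  2.417 -0.029  0.135  1.14 ] [ 0.6  0.5 -2.7]
t 4.65 pos [0.427  0.0124 0.0384] shift cm tool [ 0.84 -0.   -0.06] F [ 0.6  0.5 -2.7] gap 0.0144
```

View pics/s3c.png

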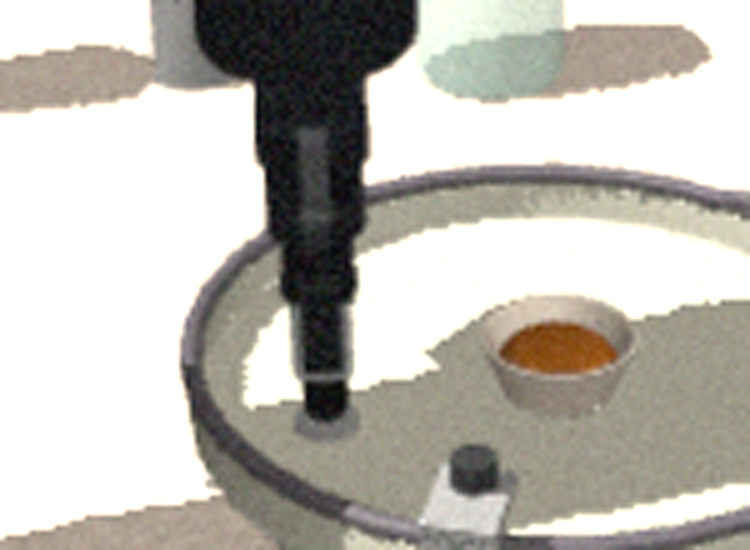

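```bash
cat >> h.py <<'E'
RK=.085
def nxt(n=3,da=.1,z=None,rk=None):
    s=env.observe();M=rot(s);p=s['eef_pos'];d=p[:2]-C;a=np.arctan2(d[1],d[0]);rr=rk or RK
    th=(a-FRONT)%(2*np.pi); F=s['wrist_force']; t=np.array([-np.sin(a),np.cos(a)]);r=d/np.linalg.norm(d)
    print(f"t{s['clock']:.2f} pos {p.round(4)} th {th:.3f} r {np.linalg.norm(d):.4f} Ft {F[:2]@t:.1f} Fr {F[:2]@r:.1f} Fz {F[2]:.1f} gap {s['finger_gap']:.4f} q6 {s['qpos'][5]:.2f} q7 {s['qpos'][6]:.2f}")
    q=p[:2].copy()
    for k in range(1,n+1):
        w=C+rr*np.array([np.cos(a+k*da),np.sin(a+k*da)]); D=np.r_[w-q,(z-p[2] if z and k==1 else 0)]; q=w
        print("  ",(M.T@D*100).round(2))
    with open('log.txt','a') as f: f.write(f"{s['clock']} {p[0]} {p[1]} {p[2]} {th} {F[:2]@t} {F[:2]@r} {F[2]}\n")
E
python3 -c "
from h import *
nxt(4,.1)"
```

```text
t4.70 pos [0.4269 0.0124 0.0383] th 0.518 r 0.0863 Ft -0.1 Fr -0.7 Fz 1.3 gap 0.0146 q6 0.14 q7 1.14
   [ 0.   -0.79  0.36]
   [ 0.   -0.79  0.31]
   [ 0.   -0.75  0.39]
   [ 0.   -0.71  0.46]
```

```bash
sed -i 's/^RK=.*/RK=.0858/' h.py; python3 -m creep '[{"jaw":0,"tx":0,"ty":-0.8,"tz":0.25,"turn":0},{"jaw":0,"tx":0,"ty":-0.8,"tz":0.33,"turn":0},{"jaw":0,"tx":0,"ty":-0.75,"tz":0.4,"turn":0}]'; python3 -c "
from h import *
nxt(4,.12)"
```

```text
clock: 5.08
eef_pos: [0.4298, -0.0137, 0.0384]
tcp_rot: [0.705, 0.105, 0.694, -0.103]
wrist_force: [1.0, 0.9, -2.3]
finger_gap: 0.0145
t5.08 pos [ 0.4298 -0.0137  0.0384] th 0.824 r 0.0856 Ft -0.7 Fr -1.2 Fz -2.3 gap 0.0145 q6 0.14 q7 1.18
   [ 0.   -0.86  0.56]
   [ 0.01 -0.78  0.67]
   [ 0.01 -0.69  0.76]
   [ 0.01 -0.6   0.84]
```

```bash
python3 -c "
from h import *
for px in [(380.7,220),(341,288.5)]:
    w=onz('side',px,.062)[0]; d=w-C; a=np.arctan2(d[1],d[0]); print(w,np.linalg.norm(d),a)
    # tray angle at theta0=.518; reaches felt angle FRONT-pi+pi/2... 
    felt=FRONT+np.pi/2; print('theta_d',(felt-a)%(2*np.pi)+.518)
"
```

```text
[0.62597736 0.06352294] 0.1265523611496923 0.46742357587027733
theta_d 4.1773727509246195
[ 0.46242974 -0.12337149] 0.13936984817947323 -1.9421201484049133
theta_d 6.58691647519981
```

```bash
python3 -m creep '[{"jaw":0,"tx":0,"ty":-0.65,"tz":0.42,"turn":0},{"jaw":0,"tx":0,"ty":-0.6,"tz":0.45,"turn":0}]'; python3 -c "
from h import *
nxt(2,.09)"
```

```text
clock: 5.32
eef_pos: [0.4357, -0.0295, 0.0384]
tcp_rot: [0.706, 0.105, 0.693, -0.103]
wrist_force: [1.8, 1.6, -6.1]
finger_gap: 0.0148
t5.33 pos [ 0.4357 -0.0295  0.0384] th 1.022 r 0.0852 Ft -0.7 Fr -2.3 Fz -6.1 gap 0.0148 q6 0.15 q7 1.20
   [ 0.01 -0.59  0.5 ]
   [ 0.01 -0.5   0.59]
```

```bash
python3 -c "
from h import *
nxt(8,.12)"
```

```text
t5.33 pos [ 0.4357 -0.0295  0.0384] th 1.022 r 0.0852 Ft -0.7 Fr -2.3 Fz -6.1 gap 0.0148 q6 0.15 q7 1.20
   [ 0.01 -0.76  0.69]
   [ 0.01 -0.63  0.81]
   [ 0.01 -0.53  0.88]
   [ 0.01 -0.42  0.94]
   [ 0.02 -0.3   0.98]
   [ 0.02 -0.18  1.01]
   [ 0.02 -0.06  1.03]
   [0.02 0.06 1.03]
```

```bash
python3 -m creep '[{"jaw":0,"tx":0.01,"ty":-0.76,"tz":0.69,"turn":0},{"jaw":0,"tx":0.01,"ty":-0.63,"tz":0.81,"turn":0},{"jaw":0,"tx":0.01,"ty":-0.53,"tz":0.88,"turn":0},{"jaw":0,"tx":0.01,"ty":-0.42,"tz":0.94,"turn":0}]'; python3 -c "
from h import *
nxt(4,.12)"
```

```text
clock: 5.82
eef_pos: [0.4643, -0.0623, 0.0384]
tcp_rot: [0.707, 0.105, 0.692, -0.101]
wrist_force: [3.3, 8.2, -6.3]
finger_gap: 0.0146
t5.83 pos [ 0.4643 -0.0623  0.0384] th 1.540 r 0.0843 Ft -2.0 Fr -8.6 Fz -6.3 gap 0.0146 q6 0.20 q7 1.25
   [ 0.02 -0.41  0.94]
   [ 0.02 -0.15  1.02]
   [ 0.02 -0.02  1.03]
   [0.02 0.1  1.02]
```

```bash
python3 -c "
from h import *
from scipy.optimize import least_squares
L=np.loadtxt('log.txt');p=L[:,1:3]
print(least_squares(lambda c:np.hypot(*(p-c).T)-.085,C).x, circ(p))
"
```

```text
[0.511884   0.00821098] (array([0.51227042, 0.00841075]), np.float64(0.08541231578038855))
```

```bash
sed -i 's/^C=.*/C=np.array([.512,.0087]);FRONT=2.572/;s/^RK=.*/RK=.085/' h.py; python3 -c "
from h import *
nxt(4,.12)"
```

```text
t5.83 pos [ 0.4643 -0.0623  0.0384] th 1.549 r 0.0855 Ft -1.8 Fr -8.7 Fz -6.3 gap 0.0146 q6 0.20 q7 1.25
   [ 0.02 -0.19  1.01]
   [ 0.02 -0.12  1.01]
   [0.02 0.   1.02]
   [0.02 0.12 1.01]
```

```bash
python3 -m creep '[{"jaw":0,"tx":0.02,"ty":-0.19,"tz":1.01,"turn":0},{"jaw":0,"tx":0.02,"ty":-0.12,"tz":1.01,"turn":0},{"jaw":0,"tx":0.02,"ty":0,"tz":1.01,"turn":0},{"jaw":0,"tx":0.02,"ty":0.12,"tz":1.01,"turn":0}]'; python3 -c "
from h import *
nxt(2,.08)"
```

```text
clock: 6.32
eef_pos: [0.5029, -0.0762, 0.0384]
tcp_rot: [0.706, 0.105, 0.693, -0.101]
wrist_force: [-0.2, 5.2, 0.1]
finger_gap: 0.0144
t6.33 pos [ 0.5029 -0.0762  0.0384] th 2.033 r 0.0854 Ft -0.8 Fr -5.1 Fz 0.1 gap 0.0144 q6 0.28 q7 1.28
   [0.01 0.19 0.65]
   [0.01 0.2  0.65]
```

```bash
python3 -m creep '[{"jaw":0,"tx":0.01,"ty":0.19,"tz":0.65,"turn":0},{"jaw":0,"tx":0.01,"ty":0.2,"tz":0.65,"turn":0}]'; python3 -c "
from h import *
nxt(2,.08)"
```

```text
clock: 6.58
eef_pos: [0.5165, -0.0765, 0.0384]
tcp_rot: [0.705, 0.105, 0.694, -0.101]
wrist_force: [-1.4, 6.0, 2.0]
finger_gap: 0.0145
t6.58 pos [ 0.5165 -0.0765  0.0384] th 2.194 r 0.0853 Ft -1.1 Fr -6.0 Fz 2.0 gap 0.0145 q6 0.30 q7 1.28
   [0.01 0.29 0.62]
   [0.01 0.31 0.61]
```

```bash
sed -i 's/^C=.*/C=np.array([.512,.0092]);FRONT=2.572/' h.py;  python3 -m creep '[{"jaw":0,"tx":0.01,"ty":0.33,"tz":0.6,"turn":0},{"jaw":0,"tx":0.01,"ty":0.31,"tz":0.61,"turn":0}]'; python3 -c "
from h import *
nxt(2,.08)"
```

```text
clock: 6.82
eef_pos: [0.5301, -0.0746, 0.0384]
tcp_rot: [0.705, 0.105, 0.694, -0.102]
wrist_force: [-1.0, 3.2, 2.0]
finger_gap: 0.0143
t6.83 pos [ 0.5301 -0.0746  0.0384] th 2.353 r 0.0858 Ft -0.3 Fr -3.3 Fz 2.0 gap 0.0143 q6 0.33 q7 1.27
   [0.01 0.42 0.54]
   [0.01 0.4  0.55]
```

```bash
python3 -m creep '[{"jaw":0,"tx":0.01,"ty":0.42,"tz":0.54,"turn":0},{"jaw":0,"tx":0.01,"ty":0.4,"tz":0.55,"turn":0}]'; python3 -c "
from h import *
nxt(2,.08)"
```

```text
clock: 7.08
eef_pos: [0.5436, -0.0705, 0.0384]
tcp_rot: [0.705, 0.105, 0.694, -0.103]
wrist_force: [-2.3, 1.9, 1.6]
finger_gap: 0.0146
t7.08 pos [ 0.5436 -0.0705  0.0384] th 2.518 r 0.0857 Ft -1.4 Fr -2.6 Fz 1.6 gap 0.0146 q6 0.35 q7 1.27
   [0.01 0.5  0.47]
   [0.01 0.48 0.48]
```

```bash
python3 -m creep '[{"jaw":0,"tx":0.01,"ty":0.5,"tz":0.47,"turn":0},{"jaw":0,"tx":0.01,"ty":0.48,"tz":0.48,"turn":0}]'; python3 -c "
from h import *
nxt(2,.08)"
```

```text
clock: 7.32
eef_pos: [0.5565, -0.0639, 0.0384]
tcp_rot: [0.705, 0.105, 0.694, -0.103]
wrist_force: [-1.7, 0.4, 0.5]
finger_gap: 0.0144
t7.33 pos [ 0.5565 -0.0639  0.0384] th 2.688 r 0.0856 Ft -1.2 Fr -1.3 Fz 0.5 gap 0.0144 q6 0.37 q7 1.26
   [0.01 0.56 0.39]
   [0.01 0.56 0.39]
```

```bash
python3 -m creep '[{"jaw":0,"tx":0.01,"ty":0.56,"tz":0.39,"turn":0},{"jaw":0,"tx":0.01,"ty":0.56,"tz":0.39,"turn":0}]'; python3 -c "
from h import *
nxt(2,.08)"
```

```text
clock: 7.58
eef_pos: [0.5683, -0.0551, 0.0384]
tcp_rot: [0.705, 0.105, 0.694, -0.103]
wrist_force: [-2.2, -0.5, 1.4]
finger_gap: 0.0145
t7.58 pos [ 0.5683 -0.0551  0.0384] th 2.860 r 0.0855 Ft -2.0 Fr -1.1 Fz 1.4 gap 0.0145 q6 0.38 q7 1.24
   [0.01 0.62 0.3 ]
   [0.01 0.62 0.29]
```

```bash
python3 -m creep '[{"jaw":0,"tx":0.01,"ty":0.62,"tz":0.3,"turn":0},{"jaw":0,"tx":0.01,"ty":0.62,"tz":0.27,"turn":0}]'; python3 -c "
from h import *
nxt(2,.08)"
```

```text
clock: 7.82
eef_pos: [0.5785, -0.0444, 0.0384]
tcp_rot: [0.705, 0.105, 0.694, -0.103]
wrist_force: [-0.9, -0.5, 0.8]
finger_gap: 0.0147
t7.83 pos [ 0.5785 -0.0444  0.0384] th 3.033 r 0.0854 Ft -1.0 Fr -0.3 Fz 0.8 gap 0.0147 q6 0.40 q7 1.23
   [0.01 0.65 0.19]
   [0.01 0.66 0.18]
```

```bash
python3 -m creep '[{"jaw":0,"tx":0.01,"ty":0.65,"tz":0.19,"turn":0},{"jaw":0,"tx":0.01,"ty":0.66,"tz":0.17,"turn":0}]'; python3 -c "
from h import *
nxt(2,.08)"
```

```text
clock: 8.07
eef_pos: [0.5866, -0.0321, 0.0384]
tcp_rot: [0.705, 0.105, 0.693, -0.103]
wrist_force: [0.3, -1.0, 1.3]
finger_gap: 0.0146
t8.07 pos [ 0.5866 -0.0321  0.0384] th 3.205 r 0.0853 Ft -0.7 Fr 0.8 Fz 1.3 gap 0.0146 q6 0.41 q7 1.21
   [0.01 0.68 0.09]
   [0.   0.68 0.06]
```

```bash
python3 -m creep '[{"jaw":0,"tx":0.01,"ty":0.68,"tz":0.09,"turn":0},{"jaw":0,"tx":0,"ty":0.68,"tz":0.06,"turn":0}]'; python3 -c "
from h import *
nxt(2,.08)"
```

```text
clock: 8.32
eef_pos: [0.5925, -0.0186, 0.0384]
tcp_rot: [0.705, 0.105, 0.693, -0.103]
wrist_force: [-0.5, -0.3, 0.2]
finger_gap: 0.0145
t8.32 pos [ 0.5925 -0.0186  0.0384] th 3.379 r 0.0851 Ft -0.4 Fr -0.4 Fz 0.2 gap 0.0145 q6 0.41 q7 1.20
   [ 0.    0.68 -0.02]
   [ 0.    0.68 -0.06]
```

```bash
python3 -m creep '[{"jaw":0,"tx":0,"ty":0.68,"tz":-0.02,"turn":0},{"jaw":0,"tx":0,"ty":0.68,"tz":-0.06,"turn":0}]'; python3 -c "
from h import *
nxt(2,.08)"
```

```text
clock: 8.57
eef_pos: [0.5959, -0.0043, 0.0384]
tcp_rot: [0.705, 0.105, 0.693, -0.103]
wrist_force: [-0.1, -0.7, 0.3]
finger_gap: 0.0146
t8.57 pos [ 0.5959 -0.0043  0.0384] th 3.552 r 0.0850 Ft -0.7 Fr 0.1 Fz 0.3 gap 0.0146 q6 0.42 q7 1.18
   [ 0.    0.67 -0.12]
   [ 0.    0.66 -0.17]
```

```bash
python3 -m creep '[{"jaw":0,"tx":0,"ty":0.67,"tz":-0.12,"turn":0},{"jaw":0,"tx":0,"ty":0.66,"tz":-0.17,"turn":0}]'; python3 -c "
from h import *
nxt(2,.06)"
```

```text
clock: 8.82
eef_pos: [0.5969, 0.0103, 0.0384]
tcp_rot: [0.705, 0.105, 0.694, -0.103]
wrist_force: [-0.9, -1.7, 0.4]
finger_gap: 0.0143
t8.82 pos [0.5969 0.0103 0.0384] th 3.725 r 0.0849 Ft -1.6 Fr -0.9 Fz 0.4 gap 0.0143 q6 0.42 q7 1.16
   [ 0.    0.48 -0.16]
   [-0.    0.47 -0.2 ]
```

Approaching the visual candidate (~4.18); smaller steps.

```bash
python3 -m creep '[{"jaw":0,"tx":0,"ty":0.48,"tz":-0.16,"turn":0},{"jaw":0,"tx":0,"ty":0.47,"tz":-0.2,"turn":0}]'; python3 -c "
from h import *
nxt(1,.07)"
```

```text
clock: 9.07
eef_pos: [0.5959, 0.0215, 0.0384]
tcp_rot: [0.705, 0.105, 0.694, -0.103]
wrist_force: [0.0, -0.1, 0.1]
finger_gap: 0.0147
t9.07 pos [0.5959 0.0215 0.0384] th 3.857 r 0.0848 Ft -0.1 Fr 0.0 Fz 0.1 gap 0.0147 q6 0.42 q7 1.14
   [-0.    0.54 -0.25]
```

```bash
python3 -m creep '[{"jaw":0,"tx":0,"ty":0.54,"tz":-0.25,"turn":0}]'; python3 -c "
from h import *
nxt(1,.07)"
```

```text
clock: 9.2
eef_pos: [0.5947, 0.0276, 0.0384]
tcp_rot: [0.705, 0.105, 0.694, -0.103]
wrist_force: [-2.0, -1.2, 2.4]
finger_gap: 0.0147
t9.20 pos [0.5947 0.0276 0.0384] th 3.930 r 0.0848 Ft -0.8 Fr -2.2 Fz 2.4 gap 0.0147 q6 0.42 q7 1.13
   [-0.    0.52 -0.29]
```

```bash
python3 -m creep '[{"jaw":0,"tx":0,"ty":0.52,"tz":-0.27,"turn":0}]'; python3 -c "
from h import *
nxt(1,.07)"
```

```text
clock: 9.32
eef_pos: [0.5932, 0.0336, 0.0384]
tcp_rot: [0.705, 0.105, 0.694, -0.103]
wrist_force: [-2.1, -0.8, 3.0]
finger_gap: 0.0143
t9.32 pos [0.5932 0.0336 0.0384] th 4.003 r 0.0847 Ft -0.2 Fr -2.2 Fz 3.0 gap 0.0143 q6 0.42 q7 1.13
   [-0.    0.5  -0.33]
```

```bash
python3 -m creep '[{"jaw":0,"tx":0,"ty":0.5,"tz":-0.33,"turn":0}]'; python3 -c "
from h import *
nxt(1,.07)"
```

```text
clock: 9.45
eef_pos: [0.591, 0.0395, 0.0384]
tcp_rot: [0.704, 0.105, 0.694, -0.103]
wrist_force: [-1.1, -2.7, 2.7]
finger_gap: 0.0148
t9.45 pos [0.591  0.0395 0.0384] th 4.077 r 0.0847 Ft -2.1 Fr -1.9 Fz 2.7 gap 0.0148 q6 0.42 q7 1.12
   [-0.    0.48 -0.35]
```

```bash
python3 -m creep '[{"jaw":0,"tx":0,"ty":0.48,"tz":-0.35,"turn":0}]'; python3 -c "
from h import *
nxt(1,.07)"
```

```text
clock: 9.57
eef_pos: [0.5893, 0.0437, 0.0384]
tcp_rot: [0.705, 0.105, 0.694, -0.104]
wrist_force: [-0.5, -6.7, 0.7]
finger_gap: 0.0146
t9.57 pos [0.5893 0.0437 0.0384] th 4.131 r 0.0846 Ft -5.9 Fr -3.2 Fz 0.7 gap 0.0146 q6 0.41 q7 1.11
   [-0.    0.46 -0.38]
```

```bash
python3 -m creep '[{"jaw":0,"tx":0,"ty":0.4,"tz":-0.33,"turn":0}]'; python3 -c "
from h import *
nxt(1,.06)"
```

```text
clock: 9.7
eef_pos: [0.5876, 0.0472, 0.0384]
tcp_rot: [0.705, 0.105, 0.694, -0.105]
wrist_force: [2.0, -7.3, 0.0]
finger_gap: 0.0145
t9.70 pos [0.5876 0.0472 0.0384] th 4.177 r 0.0846 Ft -7.4 Fr -1.5 Fz 0.0 gap 0.0145 q6 0.41 q7 1.10
   [-0.    0.39 -0.33]
```

```bash
python3 -m creep '[{"jaw":0,"tx":0,"ty":0.39,"tz":-0.33,"turn":0}]'; python3 -c "
from h import *
nxt(1,.06)"
```

```text
clock: 9.82
eef_pos: [0.5859, 0.0504, 0.0384]
tcp_rot: [0.705, 0.105, 0.693, -0.106]
wrist_force: [1.2, -5.9, 0.5]
finger_gap: 0.0145
t9.82 pos [0.5859 0.0504 0.0384] th 4.219 r 0.0846 Ft -5.8 Fr -1.8 Fz 0.5 gap 0.0145 q6 0.41 q7 1.09
   [-0.01  0.37 -0.35]
```

```bash
python3 -m creep '[{"jaw":0,"tx":0,"ty":0.37,"tz":-0.35,"turn":0}]'; python3 -c "
from h import *
nxt(1,.06)"
```

```text
clock: 9.95
eef_pos: [0.5837, 0.0539, 0.0384]
tcp_rot: [0.705, 0.105, 0.693, -0.107]
wrist_force: [-0.3, -2.9, 2.5]
finger_gap: 0.0149
t9.95 pos [0.5837 0.0539 0.0384] th 4.269 r 0.0845 Ft -2.3 Fr -1.9 Fz 2.5 gap 0.0149 q6 0.40 q7 1.09
   [-0.01  0.36 -0.37]
```

```bash
python3 -m creep '[{"jaw":0,"tx":0,"ty":0.36,"tz":-0.37,"turn":0}]'; python3 -c "
from h import *
nxt(1,.06)"
```

```text
clock: 10.07
eef_pos: [0.5808, 0.0584, 0.0384]
tcp_rot: [0.705, 0.105, 0.693, -0.107]
wrist_force: [-3.8, -3.0, 5.5]
finger_gap: 0.0148
t10.07 pos [0.5808 0.0584 0.0384] th 4.333 r 0.0846 Ft -0.2 Fr -4.9 Fz 5.5 gap 0.0148 q6 0.40 q7 1.08
   [-0.01  0.33 -0.39]
```

```bash
python3 -c "
from h import *
nxt(8,.11)"
```

```text
t10.07 pos [0.5808 0.0584 0.0384] th 4.333 r 0.0846 Ft -0.2 Fr -4.9 Fz 5.5 gap 0.0148 q6 0.40 q7 1.08
   [-0.01  0.56 -0.75]
   [-0.01  0.43 -0.83]
   [-0.02  0.34 -0.87]
   [-0.02  0.24 -0.9 ]
   [-0.02  0.14 -0.92]
   [-0.02  0.04 -0.93]
   [-0.02 -0.06 -0.93]
   [-0.02 -0.17 -0.92]
```

```bash
python3 -m creep '[{"jaw":0,"tx":0,"ty":0.52,"tz":-0.75,"turn":0},{"jaw":0,"tx":0,"ty":0.43,"tz":-0.83,"turn":0},{"jaw":0,"tx":0,"ty":0.34,"tz":-0.87,"turn":0},{"jaw":0,"tx":0,"ty":0.24,"tz":-0.9,"turn":0}]'; python3 -c "
from h import *
nxt(4,.11)"
```

```text
clock: 10.58
eef_pos: [0.5506, 0.0842, 0.0383]
tcp_rot: [0.705, 0.105, 0.694, -0.108]
wrist_force: [-1.8, -5.8, 5.6]
finger_gap: 0.0147
t10.57 pos [0.5506 0.0842 0.0383] th 4.807 r 0.0844 Ft -1.1 Fr -5.9 Fz 5.6 gap 0.0147 q6 0.36 q7 1.03
   [-0.02  0.17 -0.92]
   [-0.02  0.01 -0.93]
   [-0.01 -0.1  -0.93]
   [-0.01 -0.2  -0.91]
```

```bash
python3 -m creep '[{"jaw":0,"tx":0,"ty":0.08,"tz":-0.92,"turn":0},{"jaw":0,"tx":0,"ty":0.0,"tz":-0.93,"turn":0},{"jaw":0,"tx":0,"ty":-0.1,"tz":-0.93,"turn":0},{"jaw":0,"tx":0,"ty":-0.2,"tz":-0.9,"turn":0}]'; python3 -c "
from h import *
nxt(1,.11)
cv2.imwrite('pics/t4.png',env.camera('top'));cv2.imwrite('pics/s4.png',env.camera('side'));cv2.imwrite('pics/w4.png',env.camera('wrist'))
im=cv2.imread('pics/s4.png')[200:320,250:430]
cv2.imwrite('pics/s4c.png',cv2.convertScaleAbs(cv2.resize(im,None,fx=4.4,fy=4.4,interpolation=cv2.INTER_CUBIC),alpha=1.6,beta=10))
"
```

```text
clock: 11.08
eef_pos: [0.5132, 0.0936, 0.0383]
tcp_rot: [0.705, 0.105, 0.693, -0.108]
wrist_force: [1.1, -7.0, 4.1]
finger_gap: 0.0148
t11.07 pos [0.5132 0.0936 0.0383] th 5.267 r 0.0844 Ft -1.2 Fr -7.0 Fz 4.1 gap 0.0148 q6 0.30 q7 1.00
   [-0.02 -0.25 -0.9 ]
```

View pics/s4c.png

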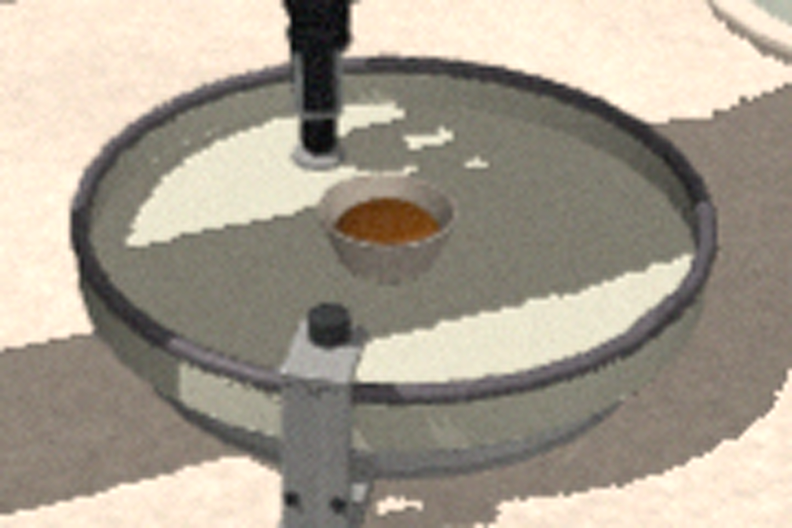

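View pics/w4.png

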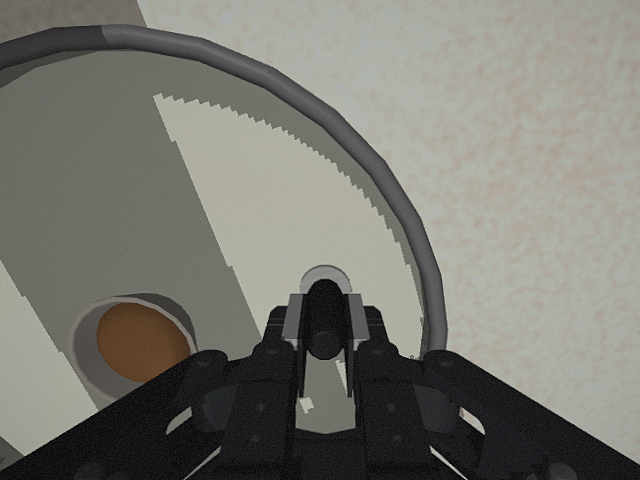

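```bash
python3 -m creep '[{"jaw":0.36,"tx":0,"ty":0,"tz":0,"turn":0},{"jaw":0.36,"tx":0,"ty":0,"tz":0,"turn":0},{"jaw":0.36,"tx":-1.5,"ty":0,"tz":0,"turn":0},{"jaw":0.36,"tx":-3,"ty":0,"tz":0,"turn":0},{"jaw":0.36,"tx":-3,"ty":0,"tz":0,"turn":0},{"jaw":0,"tx":0,"ty":0,"tz":0,"turn":0}]'; python3 -c "
from h import *
a=-1.053
w=C+.132*np.array([np.cos(a),np.sin(a)]);print(w)
to(*w,.1)
cv2.imwrite('pics/w5.png',env.camera('wrist'))
print(proj('side',[[*w,.063]]),proj('wrist',[[*w,.063]]))
b=onz('wrist',(0,0),0)
"
```

```text
clock: 11.98
eef_pos: [0.5112, 0.0978, 0.1175]
tcp_rot: [0.705, 0.105, 0.693, -0.106]
wrist_force: [0.2, 0.7, -0.7]
finger_gap: 0.0137
[ 0.57733558 -0.10549639]
t 11.97 pos [0.5112 0.0978 0.1175] shift cm tool [  1.93 -17.49  12.27] F [ 0.2  0.7 -0.7] gap 0.0137
[[398.6491327  268.45580746]] [[ 84.4119105  411.64300631]]
```

View pics/w5.png

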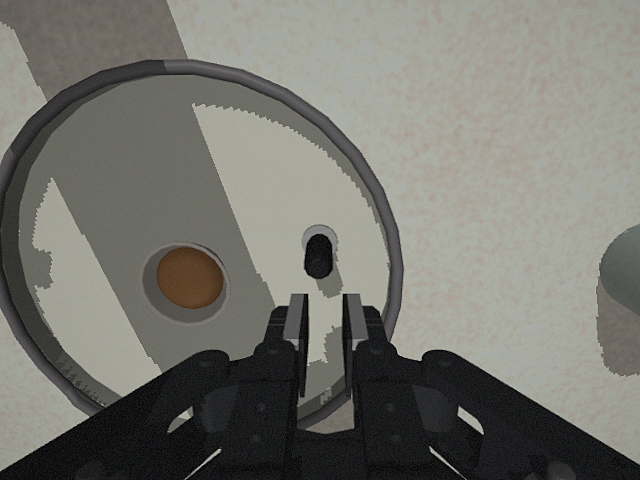

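```bash
python3 -c "
from h import *
w=onz('wrist',(318.5,269),.086)[0];d=w-C;print(w,np.hypot(*d),(np.arctan2(d[1],d[0])-FRONT)%6.2832)
"; python3 -m creep '[{"jaw":0,"tx":0,"ty":-3.5,"tz":2.45,"turn":0},{"jaw":0,"tx":0,"ty":-3.5,"tz":2.45,"turn":0},{"jaw":0,"tx":0,"ty":-3.5,"tz":2.45,"turn":0},{"jaw":0,"tx":0,"ty":-3.5,"tz":2.45,"turn":0},{"jaw":0,"tx":0,"ty":-3.5,"tz":2.45,"turn":0},{"jaw":0,"tx":1,"ty":0,"tz":0,"turn":0}]'; python3 -c "
from h import *
a=-1.053
w=C+.132*np.array([np.cos(a),np.sin(a)])
to(*w,.09)
cv2.imwrite('pics/s6.png',env.camera('side'))
cv2.imwrite('pics/w6.png',env.camera('wrist'))
im=cv2.imread('pics/s6.png')[180:300,320:480]
cv2.imwrite('pics/s6c.png',cv2.convertScaleAbs(cv2.resize(im,None,fx=5,fy=5,interpolation=cv2.INTER_CUBIC),alpha=1.6,beta=10))
"
```

```text
[0.51185569 0.09311075] 0.0839108777505229 5.283716119784657
clock: 12.78
eef_pos: [0.5777, -0.1092, 0.1045]
tcp_rot: [0.704, 0.103, 0.695, -0.104]
wrist_force: [-0.1, -0.3, 0.1]
finger_gap: 0.0002
t 12.78 pos [ 0.5777 -0.1092  0.1045] shift cm tool [ 1.45  0.35 -0.16] F [-0.1 -0.3  0.1] gap 0.0002
```

View pics/s6c.png

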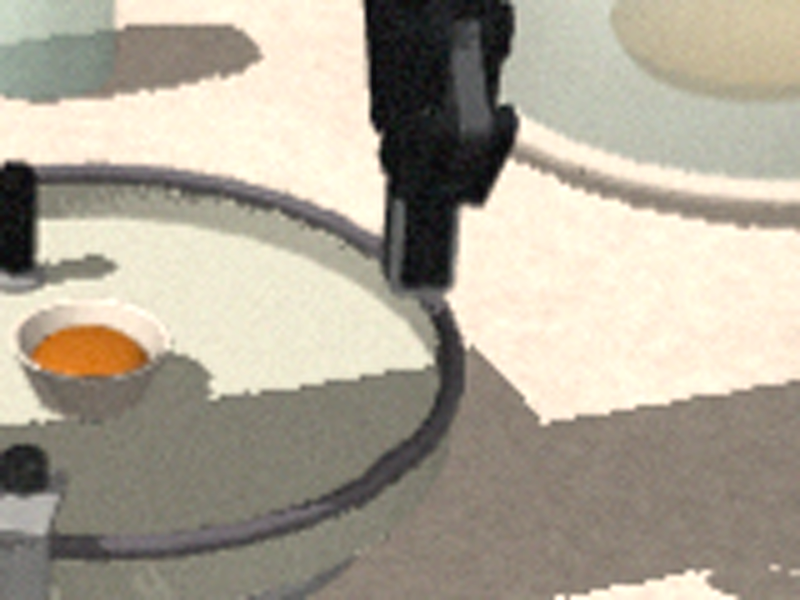

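View pics/w6.png

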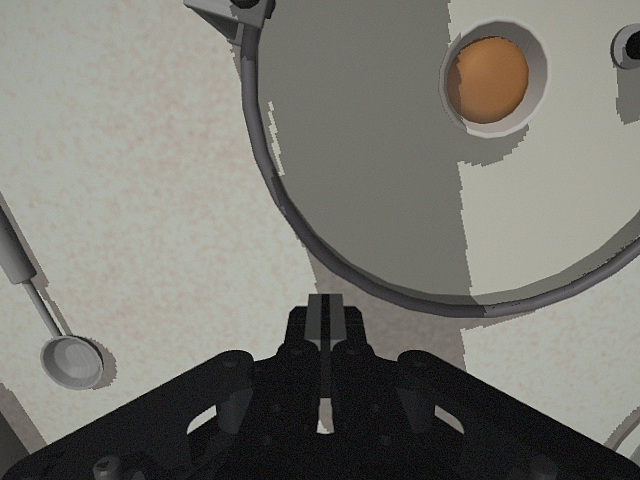

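```bash
python3 -c "
from h import *
b=tri(('side',(398.5,273)),('wrist',(281,197)));d=b[:2]-C;print(b,np.hypot(*d),np.arctan2(d[1],d[0]))
for n,px in (('side',(398.5,273)),('wrist',(281,197))):
    w=onz(n,px,.061)[0];d=w-C;print(n,w,np.hypot(*d),np.arctan2(d[1],d[0]))
a=-1.053
w=C+.132*np.array([np.cos(a),np.sin(a)]);print(proj('side',[[*w,.06]]),proj('wrist',[[*w,.06]]))
im=cv2.imread('pics/w6.png')[100:330,210:450]
cv2.imwrite('pics/w6c.png',cv2.convertScaleAbs(cv2.resize(im,None,fx=2.6,fy=2.6,interpolation=cv2.INTER_CUBIC),alpha=2,beta=10))
# rim in side & wrist: project circle
im=cv2.imread('pics/w6.png'); im2=cv2.imread('pics/s6.png')
for n,I in (('wrist',im),('side',im2)):
    P=[[*(C+.132*np.array([np.cos(t),np.sin(t)])),.06] for t in np.arange(-3.1,3.1,.1)]
    for q in proj(n,P): cv2.circle(I,tuple(int(round(v)) for v in q),1,(0,0,255),-1)
    cv2.imwrite(f'pics/ov_{n}.png',I)
"
```

```text
[array([-9.7,  1.5]), array([-2.6, 30.2])]
[ 0.54866424 -0.12392062  0.06914113] 0.13807739161476798 -1.3020385748145875
side [ 0.5721005  -0.11523806] 0.13819154049184967 -1.1208610896066808
wrist [ 0.53461907 -0.11862561] 0.12981143923904773 -1.3956567824126234
[[398.52693266 269.90500258]] [[325.9817085  259.74143785]]
```

View pics/w6c.png

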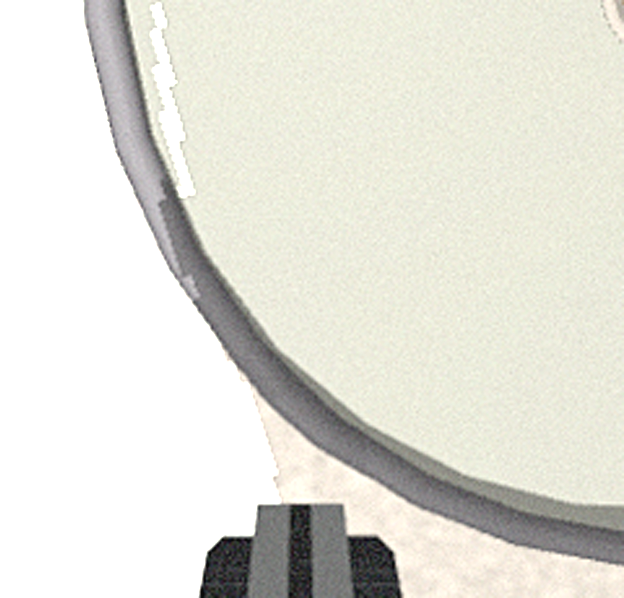

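View pics/ov_wrist.png

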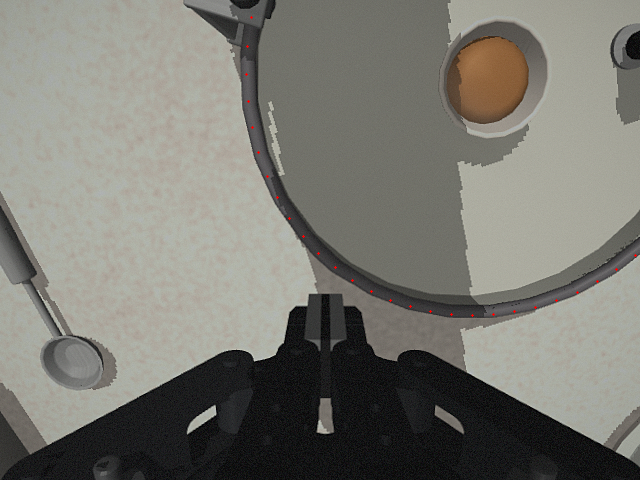

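View pics/ov_side.png

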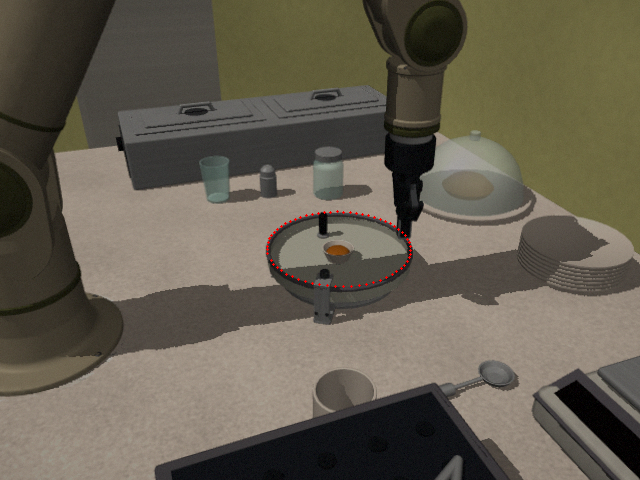

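```bash
python3 -m creep '[{"jaw":0,"tx":1,"ty":0.23,"tz":-0.26,"turn":0},{"jaw":0,"tx":1,"ty":0,"tz":0,"turn":0},{"jaw":0,"tx":0.5,"ty":0,"tz":0,"turn":0},{"jaw":0,"tx":0.4,"ty":0,"tz":0,"turn":0},{"jaw":0,"tx":0.3,"ty":0,"tz":0,"turn":0},{"jaw":0,"tx":0,"ty":0,"tz":0,"turn":0}]'; python3 -c "
from h import *
to(.5759,-.1063,.065)
im=env.camera('side')[180:300,320:480]
cv2.imwrite('pics/s7c.png',cv2.convertScaleAbs(cv2.resize(im,None,fx=5,fy=5,interpolation=cv2.INTER_CUBIC),alpha=1.6,beta=10))
"
```

```text
clock: 13.62
eef_pos: [0.5732, -0.0975, 0.0683]
tcp_rot: [0.702, 0.1, 0.698, -0.099]
wrist_force: [-0.1, -0.4, 1.0]
finger_gap: 0.0001
t 13.62 pos [ 0.5732 -0.0975  0.0683] shift cm tool [ 0.33 -0.77  0.51] F [-0.1 -0.4  1. ] gap 0.0001
```

View pics/s7c.png

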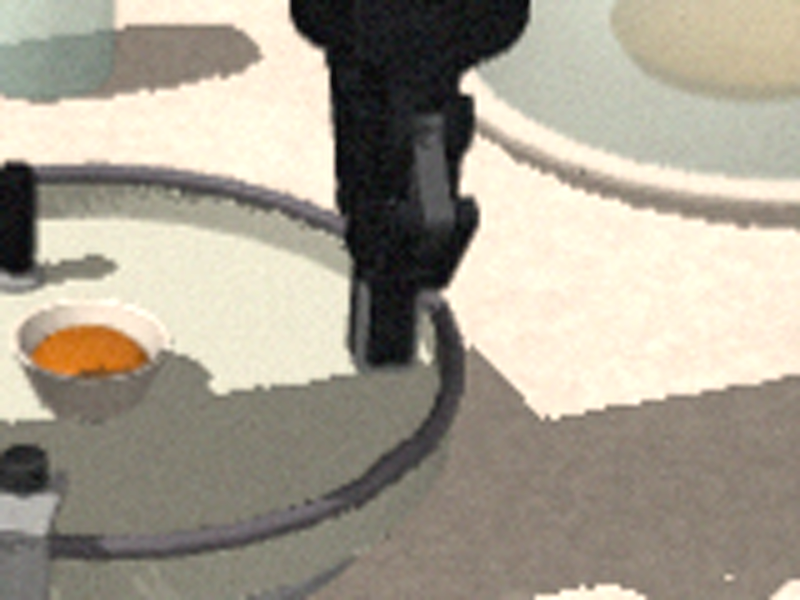

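```bash
python3 -m creep '[{"jaw":0,"tx":0,"ty":-0.77,"tz":0.51,"turn":0},{"jaw":0,"tx":0,"ty":0,"tz":0,"turn":0}]'; python3 -c "
from h import *
to(.5759,-.1063,.06);print(rot().round(3))"
```

```text
clock: 13.92
eef_pos: [0.5766, -0.1074, 0.069]
tcp_rot: [0.702, 0.101, 0.698, -0.099]
wrist_force: [0.4, 0.0, -0.4]
finger_gap: -0.0
t 13.93 pos [ 0.5766 -0.1074  0.069 ] shift cm tool [ 0.9   0.08 -0.1 ] F [ 0.4  0.  -0.4] gap -0.0
[[ 0.007  0.28   0.96 ]
 [ 0.001  0.96  -0.28 ]
 [-1.     0.003  0.007]]
```

```bash
python3 -m creep '[{"jaw":0,"tx":0.6,"ty":0.06,"tz":-0.08,"turn":0},{"jaw":0,"tx":0.4,"ty":0,"tz":0,"turn":0},{"jaw":0,"tx":0.2,"ty":0,"tz":0,"turn":0}]'; python3 -c "
from h import *
to(.5759,-.1063,.05)
im=env.camera('side')[180:300,320:480]
cv2.imwrite('pics/s8c.png',cv2.convertScaleAbs(cv2.resize(im,None,fx=5,fy=5,interpolation=cv2.INTER_CUBIC),alpha=1.6,beta=10))
cv2.imwrite('pics/w8.png',env.camera('wrist'))"
```

```text
clock: 14.3
eef_pos: [0.576, -0.1067, 0.0563]
tcp_rot: [0.703, 0.101, 0.697, -0.099]
wrist_force: [0.8, -0.3, -0.5]
finger_gap: 0.0
t 14.3 pos [ 0.576  -0.1067  0.0563] shift cm tool [ 0.63  0.03 -0.03] F [ 0.8 -0.3 -0.5] gap 0.0
```

View pics/s8c.png

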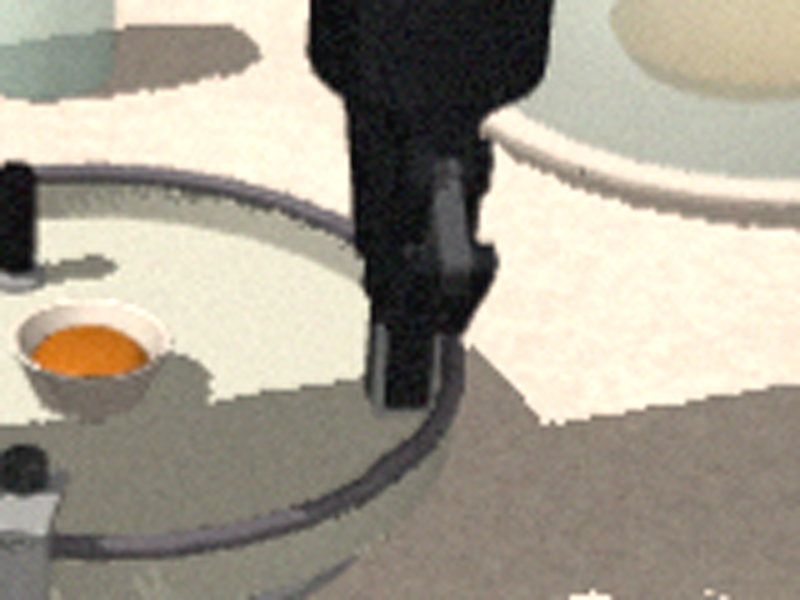

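View pics/w8.png

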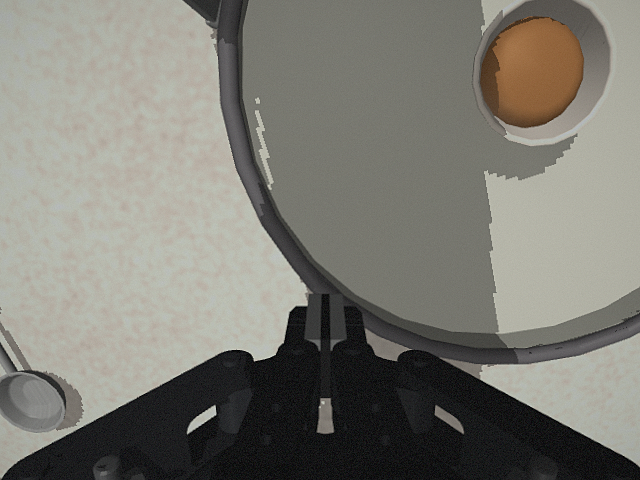

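```bash
python3 -c "
from h import *
for k,f in enumerate(('s6','s4')):
    im=cv2.imread(f'pics/{f}.png')[235:300,355:420]
    cv2.imwrite(f'pics/z{k}.png',cv2.convertScaleAbs(cv2.resize(im,None,fx=9,fy=9,interpolation=cv2.INTER_CUBIC),alpha=2.2,beta=10))
for a in (-1.3,-1.2,-1.1,-1.0,-.9):
    w=C+.132*np.array([np.cos(a),np.sin(a)]); print(a,(proj('side',[[*w,.061]])[0]-[355,235])*9)
"
```

```text
-1.3 [280.32431654 376.06542356]
-1.2 [330.01237115 351.03436961]
-1.1 [373.73615536 323.49705675]
-1.0 [411.0977514  293.85377697]
-0.9 [441.81146505 262.51751031]
```

View pics/z0.png

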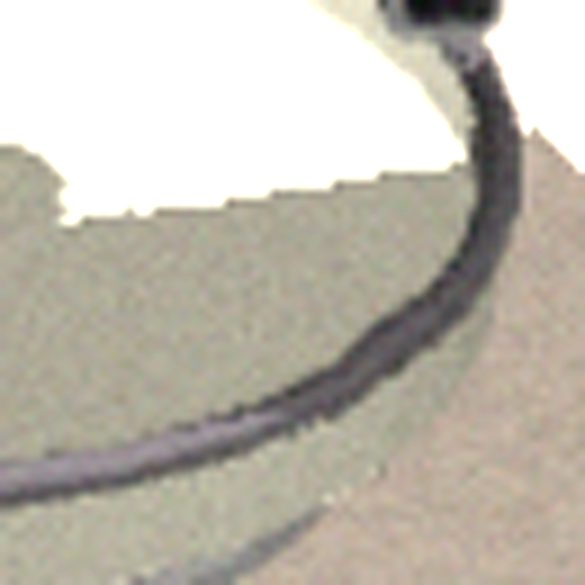

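View pics/z1.png

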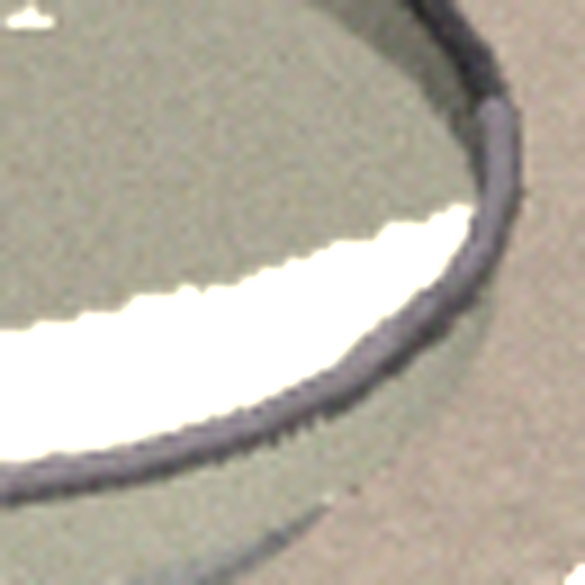

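```bash
python3 -m creep '[{"jaw":0,"tx":0.3,"ty":0.03,"tz":-0.03,"turn":0},{"jaw":0,"tx":0.15,"ty":0,"tz":0,"turn":0}]'; python3 -m creep '[{"jaw":0,"tx":0.15,"ty":0,"tz":0,"turn":0},{"jaw":0,"tx":0.15,"ty":0,"tz":0,"turn":0}]'
```

```text
clock: 14.65
eef_pos: [0.5759, -0.1061, 0.0516]
tcp_rot: [0.703, 0.101, 0.697, -0.099]
wrist_force: [-0.3, 0.2, -0.1]
finger_gap: -0.0
clock: 14.9
eef_pos: [0.576, -0.1061, 0.0485]
tcp_rot: [0.703, 0.101, 0.697, -0.099]
wrist_force: [-0.4, 0.2, -0.2]
finger_gap: 0.0004
```

```bash
python3 -m creep '[{"jaw":0,"tx":0.12,"ty":0,"tz":0,"turn":0}]'; python3 -m creep '[{"jaw":0,"tx":0.12,"ty":0,"tz":0,"turn":0}]';python3 -m creep '[{"jaw":0,"tx":0.12,"ty":0,"tz":0,"turn":0}]'
```

```text
clock: 15.02
eef_pos: [0.576, -0.1061, 0.0472]
tcp_rot: [0.703, 0.101, 0.697, -0.099]
wrist_force: [-1.1, 0.4, 0.7]
finger_gap: 0.0
clock: 15.15
eef_pos: [0.576, -0.1061, 0.0459]
tcp_rot: [0.703, 0.101, 0.697, -0.099]
wrist_force: [-0.5, -0.4, 1.0]
finger_gap: -0.0001
clock: 15.28
eef_pos: [0.5761, -0.1061, 0.0447]
tcp_rot: [0.703, 0.101, 0.697, -0.099]
wrist_force: [0.3, 0.2, 0.9]
finger_gap: 0.0003
```

```bash
python3 -m creep '[{"jaw":0,"tx":0.1,"ty":0,"tz":0,"turn":0}]'; python3 -m creep '[{"jaw":0,"tx":0.1,"ty":0,"tz":0,"turn":0}]';python3 -m creep '[{"jaw":0,"tx":0.1,"ty":0,"tz":0,"turn":0}]'
```

```text
clock: 15.4
eef_pos: [0.5761, -0.1061, 0.0436]
tcp_rot: [0.703, 0.101, 0.697, -0.099]
wrist_force: [-0.8, 0.1, -0.3]
finger_gap: -0.0001
clock: 15.52
eef_pos: [0.5761, -0.1061, 0.0426]
tcp_rot: [0.703, 0.101, 0.697, -0.099]
wrist_force: [-0.3, -0.8, -0.5]
finger_gap: 0.0001
clock: 15.65
eef_pos: [0.5762, -0.1061, 0.0415]
tcp_rot: [0.703, 0.101, 0.697, -0.099]
wrist_force: [-0.0, -0.5, -0.7]
finger_gap: 0.0
```

```bash
python3 -m creep '[{"jaw":0,"tx":0.1,"ty":0,"tz":0,"turn":0}]'; python3 -m creep '[{"jaw":0,"tx":0.1,"ty":0,"tz":0,"turn":0}]';python3 -c "
from h import *
im=env.camera('side')[180:300,320:480]
cv2.imwrite('pics/s9c.png',cv2.convertScaleAbs(cv2.resize(im,None,fx=5,fy=5,interpolation=cv2.INTER_CUBIC),alpha=1.6,beta=10))
cv2.imwrite('pics/w9.png',env.camera('wrist')[200:400,200:460])"
```

```text
clock: 15.78
eef_pos: [0.5761, -0.1061, 0.0404]
tcp_rot: [0.703, 0.101, 0.697, -0.099]
wrist_force: [-0.5, -0.6, -0.3]
finger_gap: -0.0002
clock: 15.9
eef_pos: [0.5762, -0.1061, 0.0394]
tcp_rot: [0.703, 0.101, 0.697, -0.099]
wrist_force: [-0.5, 0.5, -0.1]
finger_gap: 0.0002
```

View pics/s9c.png

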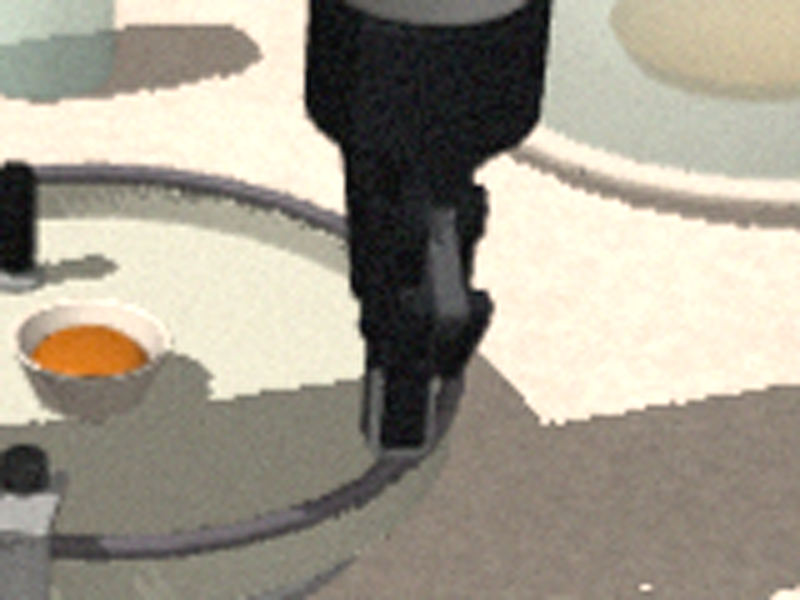

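View pics/w9.png

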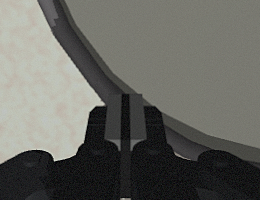

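```bash
python3 -m creep '[{"jaw":0,"tx":0.1,"ty":0,"tz":0,"turn":0}]' | grep -E "pos|force"; python3 -m creep '[{"jaw":0,"tx":0.1,"ty":0,"tz":0,"turn":0}]'| grep -E "pos|force";python3 -m creep '[{"jaw":0,"tx":0.1,"ty":0,"tz":0,"turn":0}]'| grep -E "pos|force"
```

```text
eef_pos: [0.5762, -0.1061, 0.0383]
wrist_force: [-0.1, 0.6, 0.4]
eef_pos: [0.5762, -0.1061, 0.0373]
wrist_force: [-0.2, 0.5, 3.5]
eef_pos: [0.5766, -0.106, 0.0369]
wrist_force: [-0.7, 2.0, 11.1]
```

```bash
python3 -m creep '[{"jaw":0,"tx":0.12,"ty":0,"tz":0,"turn":0}]' | grep -E "pos|force"; python3 -m creep '[{"jaw":0,"tx":0.12,"ty":0,"tz":0,"turn":0}]'| grep -E "pos|force"
```

```text
eef_pos: [0.5773, -0.1057, 0.0365]
wrist_force: [-1.6, 2.0, 11.3]
eef_pos: [0.5779, -0.1054, 0.0363]
wrist_force: [-1.0, 1.6, 12.0]
```

```bash
python3 -m creep '[{"jaw":0,"tx":0.15,"ty":-0.05,"tz":-0.06,"turn":0}]' | grep -E "pos|force"; python3 -m creep '[{"jaw":0,"tx":0.15,"ty":-0.05,"tz":-0.06,"turn":0}]'| grep -E "pos|force"
```

```text
eef_pos: [0.5781, -0.1053, 0.0359]
wrist_force: [-0.9, 1.4, 12.1]
eef_pos: [0.5782, -0.1053, 0.0354]
wrist_force: [-2.3, 1.7, 11.1]
```

```bash
python3 -m creep '[{"jaw":0,"tx":0.15,"ty":-0.03,"tz":-0.05,"turn":0}]' | grep -E "pos|force"; python3 -m creep '[{"jaw":0,"tx":0.15,"ty":-0.03,"tz":-0.05,"turn":0}]'| grep -E "pos|force"
```

```text
eef_pos: [0.5784, -0.1052, 0.035]
wrist_force: [-1.9, 2.1, 11.2]
eef_pos: [0.5787, -0.105, 0.0345]
wrist_force: [-1.0, 1.1, 12.3]
```

```bash
python3 -m creep '[{"jaw":0,"tx":0.15,"ty":-0.03,"tz":-0.05,"turn":0}]' | grep -E "pos|force"; python3 -m creep '[{"jaw":0,"tx":0.15,"ty":-0.03,"tz":-0.05,"turn":0}]'| grep -E "pos|force"
```

```text
eef_pos: [0.5791, -0.1049, 0.0342]
wrist_force: [-1.3, 1.9, 15.9]
eef_pos: [0.5797, -0.1046, 0.0342]
wrist_force: [-2.3, 2.0, 17.4]
```

```bash
python3 -m creep '[{"jaw":0,"tx":0.2,"ty":-0.06,"tz":-0.1,"turn":0}]' | grep -E "pos|force"; python3 -m creep '[{"jaw":0,"tx":0.2,"ty":-0.06,"tz":-0.1,"turn":0}]'| grep -E "pos|force"
```

```text
eef_pos: [0.5801, -0.1045, 0.0339]
wrist_force: [-3.0, 2.4, 23.6]
eef_pos: [0.5807, -0.1042, 0.0339]
wrist_force: [-2.6, 2.9, 23.5]
```

```bash
python3 -m creep '[{"jaw":0,"tx":-1,"ty":0,"tz":0,"turn":0},{"jaw":0,"tx":-3,"ty":0,"tz":0,"turn":0},{"jaw":0,"tx":-4,"ty":0,"tz":0,"turn":0},{"jaw":0,"tx":0,"ty":0,"tz":0,"turn":0}]' | grep -E "pos|force|clock"; python3 -c "
from h import *
cv2.imwrite('pics/s10.png',env.camera('side'));cv2.imwrite('pics/w10.png',env.camera('wrist'))
im=cv2.imread('pics/s10.png')[235:300,355:420]
cv2.imwrite(f'pics/z2.png',cv2.convertScaleAbs(cv2.resize(im,None,fx=9,fy=9,interpolation=cv2.INTER_CUBIC),alpha=2.2,beta=10))"
```

```text
clock: 18.12
eef_pos: [0.5783, -0.1043, 0.1168]
wrist_force: [0.5, 0.5, -0.3]
```

View pics/z2.png

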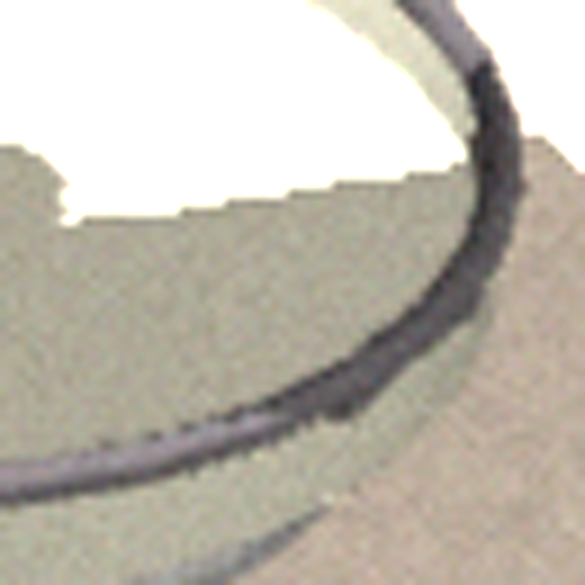

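View pics/w10.png

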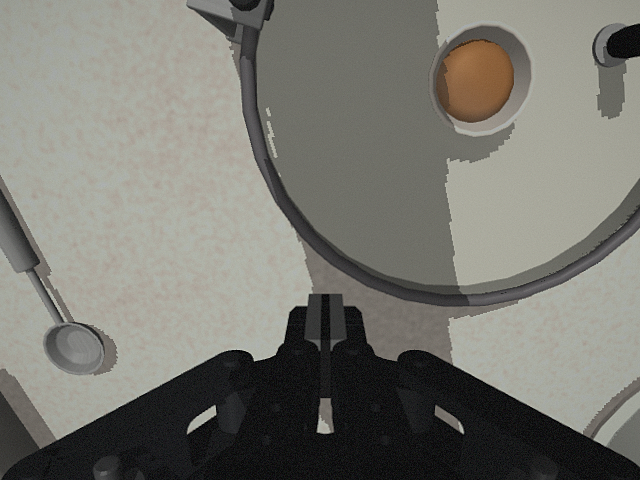

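```bash
python3 -m creep '[{"jaw":0.36,"tx":0,"ty":3.4,"tz":-2.35,"turn":0},{"jaw":0.36,"tx":0,"ty":3.4,"tz":-2.35,"turn":0},{"jaw":0.36,"tx":0,"ty":3.4,"tz":-2.35,"turn":0},{"jaw":0.36,"tx":0,"ty":3.4,"tz":-2.35,"turn":0},{"jaw":0.36,"tx":0,"ty":3.0,"tz":-2.2,"turn":0},{"jaw":0.36,"tx":0,"ty":0,"tz":0,"turn":0},{"jaw":0.36,"tx":0,"ty":0,"tz":0,"turn":0}]' | grep -E "pos|force|clock"; python3 -c "
from h import *
cv2.imwrite('pics/w11.png',env.camera('wrist'));to(.512,.0935,.1)"
```

```text
clock: 19.1
eef_pos: [0.5058, 0.0913, 0.1055]
wrist_force: [0.6, -1.1, 0.5]
t 19.15 pos [0.5059 0.0913 0.1055] shift cm tool [0.56 0.38 0.52] F [ 0.1  0.6 -0.5] gap 0.0306
```

View pics/w11.png

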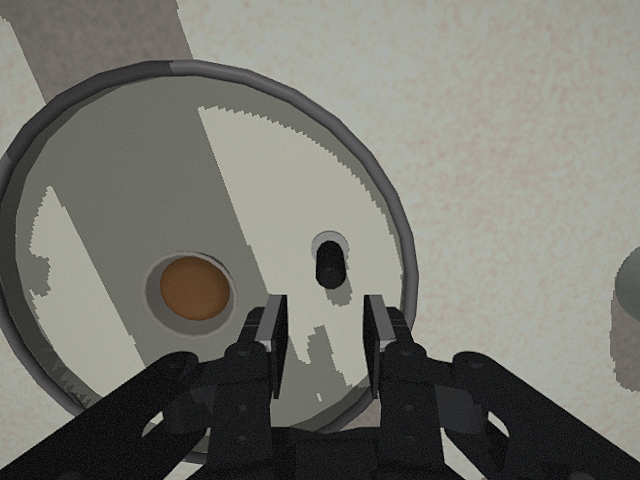

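```bash
python3 -c "
from h import *
w=onz('wrist',(330.5,278),.086)[0];d=w-C;print(w,np.hypot(*d),(np.arctan2(d[1],d[0])-FRONT)%6.2832)
k=C+d/np.hypot(*d)*.085;print(k);to(*k,.038);print(rot().round(3))"
```

```text
[0.50956659 0.09281216] 0.08364755957783436 5.311091707690371
[0.50952724 0.09416402]
t 19.15 pos [0.5059 0.0913 0.1055] shift cm tool [6.76 0.34 0.17] F [ 0.1  0.6 -0.5] gap 0.0306
[[ 0.016  0.278  0.961]
 [ 0.     0.961 -0.278]
 [-1.     0.005  0.016]]
```

```bash
python3 -m creep '[{"jaw":0.36,"tx":0,"ty":0.34,"tz":0.2,"turn":0},{"jaw":0.36,"tx":2,"ty":0,"tz":0,"turn":0},{"jaw":0.36,"tx":1,"ty":0,"tz":0,"turn":0},{"jaw":0.36,"tx":0,"ty":0,"tz":0,"turn":0}]' | grep -E "pos|force|clock"; python3 -c "
from h import *
to(.5095,.0940,.038)"
```

```text
clock: 19.65
eef_pos: [0.5112, 0.0909, 0.0747]
wrist_force: [-0.4, -0.5, 0.7]
t 19.65 pos [0.5112 0.0909 0.0747] shift cm tool [ 3.66  0.23 -0.32] F [-0.4 -0.5  0.7] gap 0.0307
```

```bash
python3 -m creep '[{"jaw":0.36,"tx":0,"ty":0.23,"tz":-0.3,"turn":0},{"jaw":0.36,"tx":1.3,"ty":0,"tz":0,"turn":0},{"jaw":0.36,"tx":1.3,"ty":0,"tz":0,"turn":0},{"jaw":0.36,"tx":0.9,"ty":0,"tz":0,"turn":0},{"jaw":0.36,"tx":0,"ty":0,"tz":0,"turn":0}]' | grep -E "pos|force|clock"; python3 -c "
from h import *
to(.5095,.0940,.038)"
```

```text
clock: 20.27
eef_pos: [0.51, 0.0941, 0.0378]
wrist_force: [-0.5, 0.5, -0.1]
t 20.27 pos [0.51   0.0941 0.0378] shift cm tool [-0.02 -0.02 -0.05] F [-0.5  0.5 -0.1] gap 0.0307
```

```bash
python3 -m creep '[{"jaw":0,"tx":0,"ty":0,"tz":0,"turn":0},{"jaw":0,"tx":0,"ty":0,"tz":0,"turn":0},{"jaw":0,"tx":0,"ty":0,"tz":0,"turn":0}]' | grep -E "pos|force|clock|gap"; python3 -c "
from h import *
nxt(8,.12)"
```

```text
clock: 20.65
eef_pos: [0.5101, 0.0936, 0.0381]
wrist_force: [0.3, 1.2, -4.7]
finger_gap: 0.0146
t20.65 pos [0.5101 0.0936 0.0381] th 5.304 r 0.0844 Ft -0.3 Fr 1.2 Fz -4.7 gap 0.0146 q6 0.29 q7 1.02
   [-0.02 -0.31 -0.97]
   [-0.02 -0.48 -0.9 ]
   [-0.02 -0.58 -0.84]
   [-0.02 -0.68 -0.76]
   [-0.02 -0.77 -0.67]
   [-0.01 -0.84 -0.58]
   [-0.01 -0.9  -0.47]
   [-0.01 -0.95 -0.36]
```

```bash
python3 -m creep '[{"jaw":0,"tx":0,"ty":-0.35,"tz":-0.96,"turn":0},{"jaw":0,"tx":0,"ty":-0.48,"tz":-0.9,"turn":0},{"jaw":0,"tx":0,"ty":-0.58,"tz":-0.84,"turn":0},{"jaw":0,"tx":0,"ty":-0.68,"tz":-0.76,"turn":0}]' | grep -E "clock|gap"; python3 -c "
from h import *
nxt(5,.1)"
```

```text
clock: 21.15
finger_gap: 0.0146
t21.15 pos [0.4704 0.0829 0.038 ] th 5.796 r 0.0846 Ft -2.1 Fr -2.7 Fz 0.6 gap 0.0146 q6 0.22 q7 1.02
   [-0.02 -0.61 -0.58]
   [-0.01 -0.69 -0.49]
   [-0.01 -0.74 -0.42]
   [-0.01 -0.78 -0.35]
   [-0.01 -0.81 -0.27]
```

```bash
python3 -m creep '[{"jaw":0,"tx":0,"ty":-0.63,"tz":-0.56,"turn":0},{"jaw":0,"tx":0,"ty":-0.7,"tz":-0.49,"turn":0},{"jaw":0,"tx":0,"ty":-0.74,"tz":-0.42,"turn":0},{"jaw":0,"tx":0,"ty":-0.78,"tz":-0.35,"turn":0},{"jaw":0,"tx":0,"ty":-0.7,"tz":-0.23,"turn":0},{"jaw":0,"tx":0,"ty":0,"tz":0,"turn":0}]' | grep -E "clock|gap"; python3 -c "
from h import *
nxt(1,.05)
cv2.imwrite('pics/s12.png',env.camera('side'))
cv2.imwrite('pics/w12.png',env.camera('wrist'))"
```

```text
clock: 21.9
finger_gap: 0.0147
t21.90 pos [0.4388 0.0521 0.038 ] th 0.040 r 0.0848 Ft 1.1 Fr -0.9 Fz 3.2 gap 0.0147 q6 0.15 q7 1.05
   [-0.01 -0.41 -0.11]
```

View pics/w12.png

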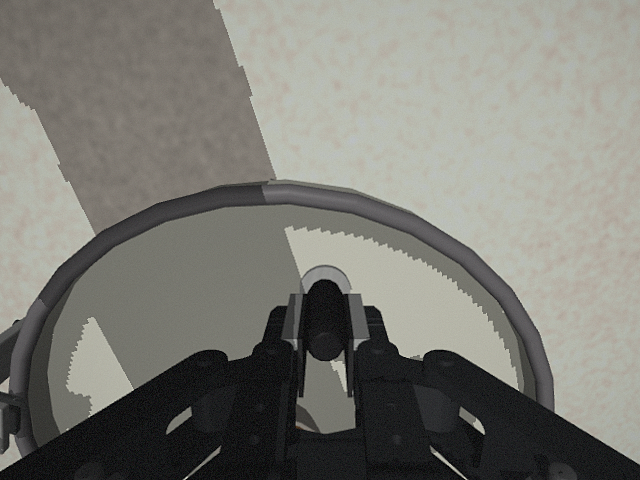

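```bash
python3 -m creep '[{"jaw":0.36,"tx":0,"ty":0,"tz":0,"turn":0},{"jaw":0.36,"tx":0,"ty":0,"tz":0,"turn":0},{"jaw":0.36,"tx":-1,"ty":0,"tz":0,"turn":0},{"jaw":0.36,"tx":-2.5,"ty":0,"tz":0,"turn":0},{"jaw":0.36,"tx":-3,"ty":0,"tz":0,"turn":0},{"jaw":0.36,"tx":-3,"ty":0,"tz":0,"turn":0},{"jaw":0.36,"tx":0,"ty":3,"tz":0,"turn":0},{"jaw":0.36,"tx":0,"ty":3,"tz":0,"turn":0}]' | grep -E "clock|pos|force|gap"; python3 -c "
from h import *
cv2.imwrite('pics/w13.png',env.camera('wrist'))
im=env.camera('side');cv2.imwrite('pics/s13.png',im)
cv2.imwrite('pics/s13c.png',cv2.convertScaleAbs(cv2.resize(im[200:320,250:430],None,fx=4.4,fy=4.4,interpolation=cv2.INTER_CUBIC),alpha=1.6,beta=10))"
```

```text
clock: 23.0
eef_pos: [0.4517, 0.1109, 0.1387]
wrist_force: [0.2, -0.3, -0.9]
finger_gap: 0.0309
```

View pics/s13c.png

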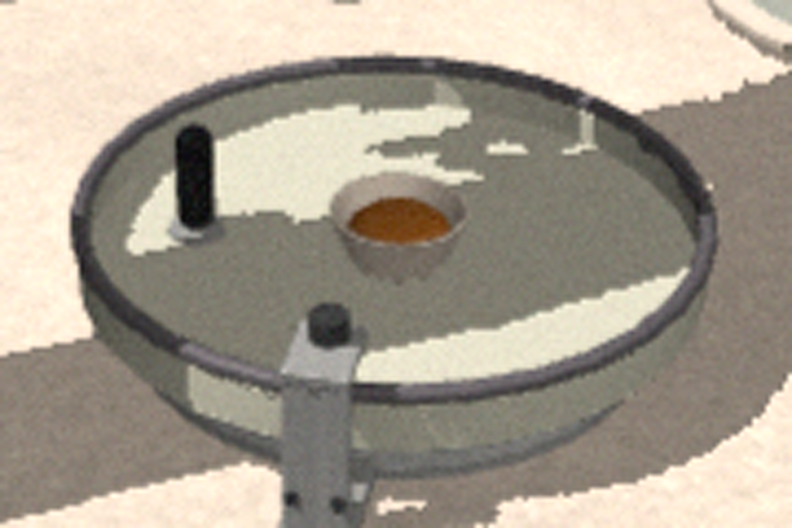

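View pics/w13.png

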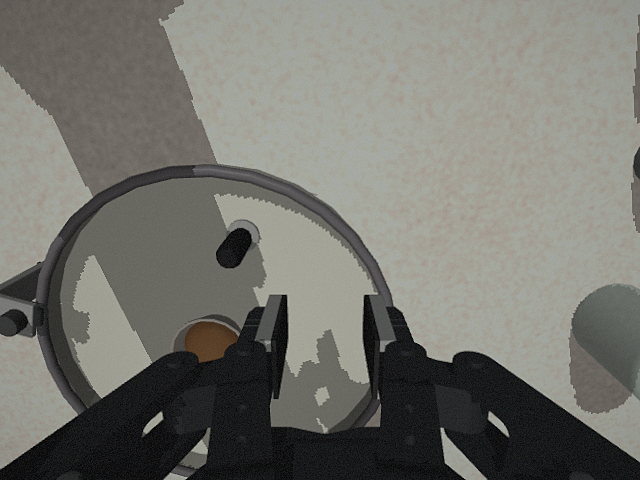

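```bash
python3 -c "
from h import *
for n,px,z in (('side',(250+195/4.4,200+135/4.4),.086),('wrist',(230,255),.086),('wrist',(12,322),.092),('side',(250+330/4.4,200+312/4.4),.095)):
    w=onz(n,px,z)[0];d=w-C;print(n,w,np.hypot(*d),(np.arctan2(d[1],d[0])-FRONT+3)%6.2832-3)
im=cv2.imread('pics/s13.png')[205:260,370:420]
cv2.imwrite('pics/z3.png',cv2.convertScaleAbs(cv2.resize(im,None,fx=10,fy=10,interpolation=cv2.INTER_CUBIC),alpha=2.2,beta=10))"
```

```text
side [0.43883174 0.04453063] 0.08125175627333908 0.11974420783014805
wrist [0.43859146 0.0574692 ] 0.08785629623976159 -0.012066266563425465
wrist [ 0.43977993 -0.092506  ] 0.12473912391568881 1.5229401564655172
side [ 0.43873952 -0.1117127 ] 0.14137531597385636 1.5956603846507997
```

View pics/z3.png

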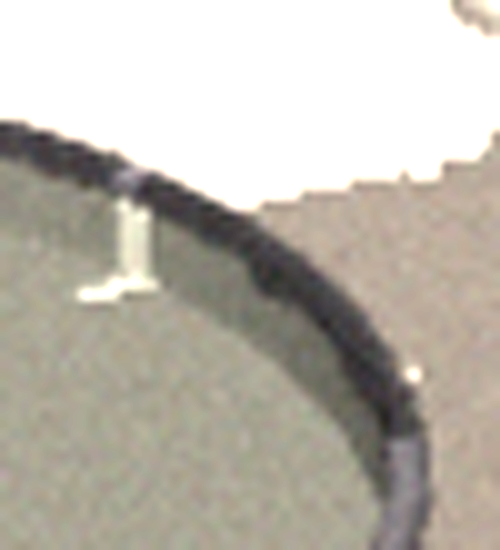

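```bash
python3 -c "
from h import *
s=env.observe();print(s['clock'],abs(s['joint_velocities']).max())
env.job_done()"
```

```text
23.1 0.046864190911528686
the job is handed in; nothing more can be done
```

I found the sprung length of edging, pressed it home, and brought the tray round to about one full anticlockwise turn. I let go of the knob and handed the job in at 23.1 s. No verdict was reported.

- **Finding the drag:** Turning anticlockwise by the knob, the drag rose from about 1 N to a peak of about 7 N, centred at tray angle 4.18 rad. A small bump in the first side picture had predicted the same place.
- **Pressing home:** I turned on to about 5.3 rad and pressed that place with the closed gripper. It slid down at 11–12 N over roughly 3.5 mm, then stopped. The push went up to about 24 N against the stop. Afterwards the top of the rim looked smooth in the side view. I did not run the pressed length under the felt again.
- **Final position:** The arm's own reading put the tray at about 6.32 rad when I let go. Afterwards the wrist camera gave about 6.27 to 6.32 rad and the side camera 6.38 to 6.40, all within the 6.06–6.50 allowed. The dish still stood on the tray and I touched nothing around the stand, but I did not measure any of these at the end.

**Disagreements:**
- The fingertips sat about 25 mm farther back than the stated 8 mm ahead of the TCP. My first grasp closed above the knob and missed it, so I worked from the pictures and the contact force after that.
- The tip slid about 5 mm along the rim while pressing; the tray itself turned by up to about 0.04 rad.

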